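# Set up a weighted press stack in a bonding jig

### The job

Set up the press stack in the plywood jig, one part after another: first the flat aluminium plate with the corner screw holes, lying flat on the wood between the steel pins; then the drilled aluminium block centred on the plate, lying flat with its long sides in line with the plate's; then the round steel disc centred on the block, cork side down as it lies now; and last the largest of the three solder spools on the front part of the bench, upright in the middle of the disc as the weight. Set each part down gently without dropping it and let go of it before you take the next, and leave the two smaller spools, the battery and everything else where they are.

Things in the scene. Friction and masses are not known exactly. Their poses are not given: they have to be found in the camera images.
- jig: Fixed plywood jig base, 124 (x) x 100 (y) x 8 mm, on the front part of the bench. Origin: centre of its underside; z up, x along its long side. Eight round-topped steel pins, 8 mm thick, tops 18 mm above the bench, centres at (+-28, +-38) and (+-48, +-18) mm, bound an 88 x 68 mm place (long side along x, centred) for the plate; 48 mm are clear between the two pins of a long side.
- base_plate: Flat aluminium plate, 76 (x) x 56 (y) x 12 mm, with four screw holes at its corners, lying flat. Origin: centre of its underside; z up, x along its long side. 0.14 kg. It may go into the jig either way round. Grip it across the 56 mm.
- drill_block: Plain aluminium block with three small drilled holes in its top, 32 (x) x 50 (y) x 20 mm high, lying flat. Origin: centre of its underside; z up, y along its long side. About 0.13 to 0.21 kg. Grip it across the 32 mm.
- press_disc: Round steel disc, 56 mm in diameter and 14 mm thick in all: steel 10 mm, on a cork facing of 54 mm diameter and 4 mm thickness underneath. Origin: centre of its underside; z up, its axis. 0.15 kg.
- spool_large: The largest of the three solder spools on the front part of the bench: silvery wire on a dark grey spool standing upright on its flange, flanges 62 mm in diameter, 58 mm high. Origin: on the underside; the spool's axis (flange centre) lies at (0, -3, 0) mm in its frame; z up. About 0.34 to 0.50 kg. It may be held by the rim of its upper flange or along its whole side, which is solid out to the flanges' diameter.
- spool_medium: Bystander, not to be moved: the middle solder spool, upright, flanges 49 mm in diameter, 52 mm high. Origin on the underside, its axis at (0, -3, 0) mm.
- spool_small: Bystander, not to be moved: the smallest solder spool, upright, flanges 42 mm in diameter, 30 mm high. Origin on the underside, its axis at (0, -2, 0) mm.
- battery: Bystander, not to be moved: a black block battery with a copper-coloured end and two terminals, 27 (x) x 47 (y) x 18 mm, lying on its side. Origin: centre of its underside, y along its long side.
Mind the look-alikes: they are no part of the job. Leave any red look-alike of the spool_large alone.

How it is judged:
By the outcome, as a careful person would: the job done as asked, in the order asked, and still so for the second after the job is handed in, with the robot touching nothing.
It also fails if it takes over 118 s, if anything falls off the work surface, if the arm or the gripper's body presses on something with over 40 N, if the wrist force passes 120 N, or if a joint passes its speed limit or range.

### The arm

A 7-joint arm with a two-finger parallel gripper is mounted at the origin on a cart in front of the work surface, level with it; the furniture and walls round the work are solid. World frame = base frame: x ahead of the robot, y to its left, z up, the work surface at z = 0. Lengths are in mm, angles in rad, forces in N, time in s.
With the tool pointing down it reaches from about 400 to 875 mm from the base axis. Payload 4.4 kg.
Tool frame: the origin (TCP) lies midway between the tips of the shut fingers; the grasp point (between the pads) lies 19 mm behind it; z points along the fingers, y is the line along which they close (so a half turn about z gives the same grasp; the last joint's range is limited). The gripper opens to 85 mm and grips with 20 to 120 N. Pads are 22 mm wide; open, the fingers measure 114 mm over their backs; the gripper's body (76 mm by 85 mm) begins 54 mm behind the grasp point. The pads swing forward as they close: fully open they stand 13 mm farther back than shut.
Start: joints at [1.2, 0.628, 0.038, 1.517, -0.027, 0.996, -0.02], TCP at [195.094, -620.045, 231.313] pointing down, gripper open.
Joint ranges: [-3.06, 3.06], [-0.37, 2.12], [-1.25, 1.32], [0.18, 2.47], [-1.1, 4.24], [0.23, 1.98], [-2.94, 2.94]. Speed limits (rad/s): [2.57, 2.57, 3.14, 3.14, 3.14, 3.14, 3.14].

### API

Orientations are given as [roll, pitch, yaw] about the fixed x, y, z axes, in that order (R = Rz(yaw) Ry(pitch) Rx(roll)).
In Python, from cell import read_state, get_image, finish_job gives the robot as it stands.
- The arm moves only by the tool send_rows, never from a script. Its argument "series" is a list of rows, each an object of numbers: "ax", "ay", "az": the turn, a rotation vector about the tool's x, y, z in rad; "dx", "dy", "dz": the shift along the tool's x, y, z in cm; "hand": the closure, from 0 (fully open) to 1 (shut). In form: [{"ax": .., "ay": .., "az": .., "dx": .., "dy": .., "dz": .., "hand": ..}, ...]. A call has 1 to 10 rows; each row is the pose to reach, as a shift and turn from the pose commanded when the call began, along the tool's axes at that moment; what a row does not reach only later rows make up. A row lasts 1/10 s, in which the tool goes at most 50 mm and 8.59 degrees, less where a joint would pass 70% of its speed; a pose out of reach is approached as far as the arm can. A call with a gripper value outside its range is refused whole. The fingers move at their own pace and stop on an object; the grip force is fixed at half the most. Time passes only in rows, so rows that repeat a pose let the fingers close. It gives the time, the measured TCP pose, the force, the opening and the grip force at its end, in the units of the state.
- read_state(): the state, without advancing time (a new reading comes with each control period).
- get_image(name): name is "scene" or "top"; returns a dict with "pixels" (384x512x3 uint8, red, green, blue), "mtx" (3x3 intrinsics, pixels), "k1" (the pictures are not rectified: a ray, as slopes to the right and down, at radius r is drawn at 1 + k1 r^2 times it, then the intrinsics apply), "R" (3x3) and "t" (3): a world point X has camera coordinates R X + t. Camera axes: x right, y down, z forward; pixel columns grow to the right and rows downward; lengths in mm; the calibration is good to about 2 mm. A picture is of the moment at which its call begins. There is no depth.
- finish_job(): hands the job in; it is judged then, once.
The state is a dict: "clock": time; "qpos": joint angles; "qd": joint speeds; "tau": joint torques, N m; "eef_pos": TCP position; "tool_rot": TCP orientation; "force": force on the tool from outside, world axes, zero at the start; "torque": the same for the moment, N m; "width": finger opening in mm; "gripper_force": force on a finger pad.
Only numpy, scipy, OpenCV 4.12 (cv2) and the standard library are available. Lean on these libraries where they do the work, as an engineer would, in place of code of your own. Each camera call takes 0.05 s, during which the arm holds its last target. There are 200 camera calls.

## Working session

There is one attempt and no reset: what is moved stays moved. The work goes in short steps, Python scripts to look and compute and a tool call to move; the robot and the scene stay as the last step left them, time stands still between calls to the robot, and variables do not carry over. Pictures are saved under pics/ and viewed, at most 18 in all, crops included, and the job is handed in when it is done.

Besides the shell and the picture viewer there is one more tool, called after "Call:" as name([rows], argument=value, ...), one row to a line, values as JSON. send_rows: Moves the arm, as the interface text tells. Its arguments: {"type":"object","properties":{"series":{"type":"array","items":{"type":"object","properties":{"ax":{"type":"number"},"ay":{"type":"number"},"az":{"type":"number"},"dx":{"type":"number"},"dy":{"type":"number"},"dz":{"type":"number"},"hand":{"type":"number"}}}}},"required":["series"]}

```bash
ls; mkdir -p pics
python3 - <<'E'
from cell import *
import cv2
s=read_state();print(s)
for n in("scene","top"):
    g=get_image(n);print(n,g["mtx"],g["k1"],g["R"],g["t"])
    cv2.imwrite(f"pics/{n}0.png",g["pixels"][:,:,::-1])
E
```

```text
pics
{'clock': 0.0, 'qpos': array([ 1.20015966,  0.6293315 ,  0.0384605 ,  1.51836175, -0.0269888 ,
        0.99631161, -0.01998393]), 'qd': array([ 4.89401143e-04, -5.58454026e-04, -1.19606752e-03,  6.94340932e-05,
       -3.70393235e-04, -1.68645073e-04, -1.00751322e-03]), 'tau': array([-1.75264654e-05, -5.63405049e+01,  1.22589905e+00, -1.93450177e+01,
        1.08914659e-02,  1.02969847e-02,  1.17548834e-05]), 'eef_pos': array([ 194.91603923, -619.43203599,  230.40091774]), 'tool_rot': array([-3.13969948e+00,  4.44874486e-05,  3.04844007e-01]), 'force': array([-0.40719538,  0.16916433,  0.18018716]), 'torque': array([0.0059774 , 0.02465786, 0.05261136]), 'gripper_force': 0.0, 'width': 85.2569736527532}
scene [[416.69171025   0.         257.37305536]
 [  0.         416.69171025 188.35965032]
 [  0.           0.           1.        ]] -0.054431941584926084 [[-0.68739868 -0.72627857  0.00158148]
 [-0.55159857  0.52065082 -0.65166076]
 [ 0.47246384 -0.44882308 -0.7585089 ]] [ 301.40163035  304.09837147 1045.02732387]
top [[491.7830888    0.         257.16414764]
 [  0.         491.7830888  193.43094667]
 [  0.           0.           1.        ]] 0.0699486241183892 [[ 2.71738812e-02 -9.99629926e-01  1.26106009e-03]
 [-9.96951469e-01 -2.71933282e-02 -7.31320076e-02]
 [ 7.31392358e-02  7.30064775e-04 -9.97321472e-01]] [ -45.64725736  454.98047126 1557.98320793]
```

View pics/scene0.png

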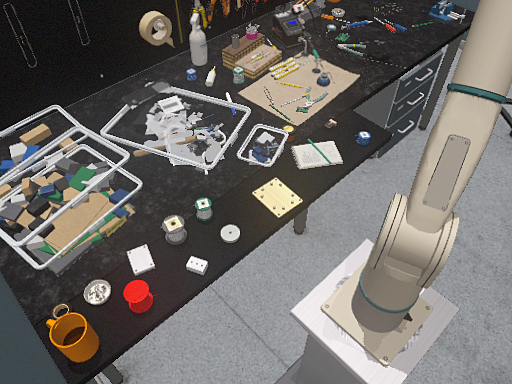

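View pics/top0.png

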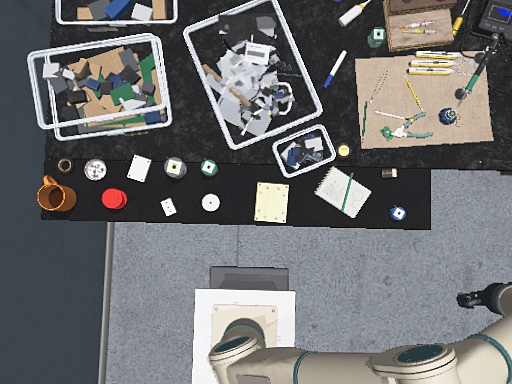

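The scene shows the jig at top px (272,202), the disc at (210,202), the block at (168,207), the plate at (139,168), and spools at (175,168), (209,168) and (398,213). There is a red look-alike at (114,199). I'll zoom in on these.

Run:
```python
import cv2,numpy as np
t=cv2.imread("pics/top0.png")[150:232,75:310]; s=cv2.imread("pics/scene0.png")[165:315,80:310]
t=cv2.resize(t,None,fx=3.4,fy=3.4,interpolation=cv2.INTER_CUBIC)
s=cv2.resize(s,None,fx=3.4,fy=3.4,interpolation=cv2.INTER_CUBIC)
cv2.imwrite("pics/tz.png",t);cv2.imwrite("pics/sz.png",s)
```

```text
(no output)
```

View pics/tz.png

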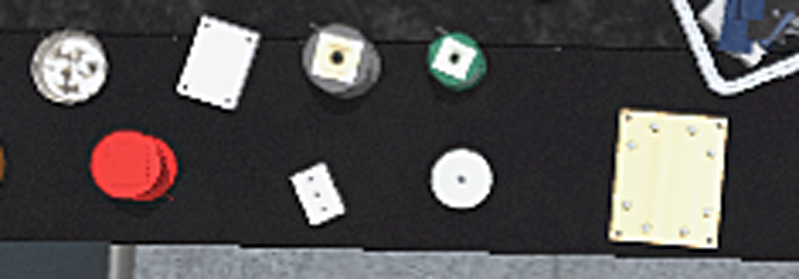

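View pics/sz.png

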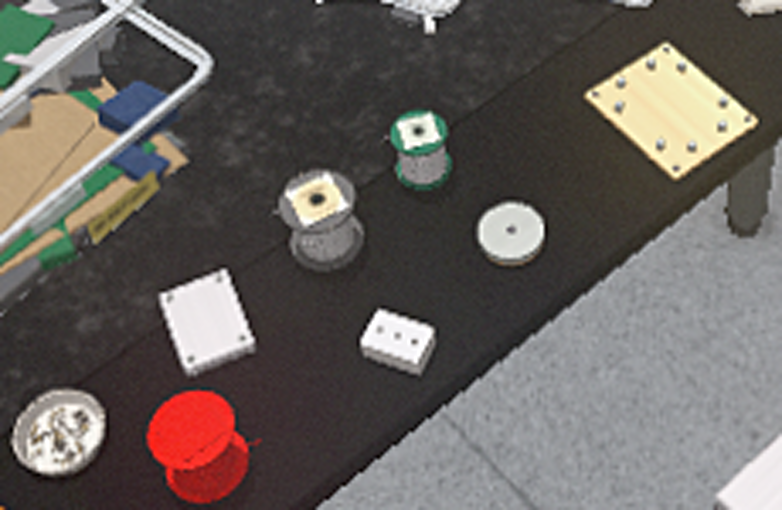

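```bash
cat > fit.py <<'E'
import cv2,numpy as np
from cell import get_image
from scipy.optimize import minimize
def proj(g,X):
    c=np.atleast_2d(X)@g["R"].T+g["t"]; s=c[:,:2]/c[:,2:]
    s=s*(1+g["k1"]*(s**2).sum(1,keepdims=True))
    return s@np.diag(np.diag(g["mtx"])[:2])+g["mtx"][:2,2]
def ray(g,uv):
    d=(np.array(uv,float)-g["mtx"][:2,2])/g["mtx"][0,0]; s=d.copy()
    for _ in range(20): s=d/(1+g["k1"]*(s@s))
    return -g["R"].T@g["t"], g["R"].T@np.append(s,1)
def onplane(g,uv,z):
    o,d=ray(g,uv); return (o+d*(z-o[2])/d[2])[:2]
def shape(kind,dim,z0):
    if kind=="box": p=np.array([(x,y) for x in(-1,1) for y in(-1,1)])*np.array(dim[:2])/2
    else: a=np.arange(0,6.283,.1); p=np.c_[np.cos(a),np.sin(a)]*dim[0]/2
    return np.vstack([np.c_[p,0*p[:,:1]+z] for z in(z0,z0+dim[2])])
S=8
def place(P,q):
    c,s=np.cos(q[2]),np.sin(q[2]); X=P.copy()
    X[:,:2]=P[:,:2]@np.array([[c,s],[-s,c]])+q[:2]; X[:,2]+=q[3]; return X
def render(g,X,roi):
    u=proj(g,X); r,c,h,w=roi
    hull=cv2.convexHull(((u+.5-[c,r])*S-.5).astype(np.float32))
    m=np.zeros((h*S,w*S),np.uint8); cv2.fillPoly(m,[np.round(hull*16).astype(np.int32)],255,shift=4)
    return cv2.resize(m,(w,h),interpolation=cv2.INTER_AREA)/255.
def softmask(g,roi,thr,hullify=False,lo=18):
    r,c,h,w=roi; a=g["pixels"][r:r+h,c:c+w].astype(float).max(2)
    bg=np.median(a[a<60]); m=np.clip((a-bg-8)/(thr-bg-8),0,1)
    n,l,st,cen=cv2.connectedComponentsWithStats((m>.3).astype(np.uint8))
    k=min(range(1,n),key=lambda k:np.hypot(*(cen[k]-[w/2,h/2]))-st[k,4]**.5)
    keep=cv2.dilate((l==k).astype(np.uint8),np.ones((3,3)))
    return m*keep
def fit(gs,rois,P,q0,thr,free=(0,1,2,3)):
    free=list(free); ms=[softmask(g,r,thr) for g,r in zip(gs,rois)]
    def cost(v):
        q=np.array(q0,float); q[free]=v; X=place(P,q)
        return sum(((render(g,X,r)-m)**2).sum() for g,r,m in zip(gs,rois,ms))
    sc=np.array([6,6,.15,6])[free]; v0=np.array(q0,float)[free]
    for _ in range(2):
        R=minimize(cost,v0,method="Nelder-Mead",options=dict(initial_simplex=np.vstack([v0,v0+np.diag(sc)]),xatol=.02,fatol=.01,maxiter=400)); v0=R.x
    q=np.array(q0,float); q[free]=v0; return q,R.fun,sum(m.sum() for m in ms)
def roi(g,xyz,half):
    u=proj(g,xyz)[0].astype(int); return (u[1]-half,u[0]-half,2*half,2*half)
E
cat > m0.py <<'E'
from fit import *
T,C=get_image("top"),get_image("scene")
np.set_printoptions(precision=3,suppress=True)
J=[("jig",(272,202),"box",(124,100,8),26,150,-1.57),("plate",(139,168),"box",(76,56,12),18,130,-1.8),("block",(168,207),"box",(32,50,20),14,130,.4),
("disc",(210,202),"cyl",(56,56,14),16,130,0),("spool",(175,168),"cyl",(62,62,58),18,55,0),("spoolM",(209,168),"cyl",(49,49,52),16,55,0)]
for n,uv,k,d,h,thr,yaw in J:
    xy=onplane(T,uv,d[2]/2); P=shape(k,d,0); rs=[roi(T,[*xy,d[2]/2],h),roi(C,[*xy,d[2]/2],h+4)]
    f=(0,1,2,3) if k=="box" else (0,1,3)
    q,e,a=fit([T,C],rs,P,[*xy,yaw,0],thr,f); print(n,q,"cost",round(e,1),"area",round(a))
    for g,r,nm in((T,rs[0],"top"),(C,rs[1],"scene")):
        q2,e,a=fit([g],[r],P,[*q[:3],0],thr,f[:-1]); print("   ",nm,q2[:3],round(e,1))
E
python3 m0.py
```

```text
jig [431.702 -79.162  -1.349  -5.295] cost 704.8 area 2324
    top [430.152 -78.708  -1.377] 364.5
    scene [430.412 -75.795  -1.353] 338.4
plate [530.477 352.521  -0.305  -4.326] cost 49.3 area 1018
    top [528.735 350.043  -0.284] 6.9
    scene [528.979 354.684  -0.297] 12.7
block [408.158 252.741  -1.116  -3.431] cost 18.0 area 471
    top [406.296 250.649  -1.112] 2.4
    scene [406.685 254.181  -1.112] 5.3
disc [426.231 117.878   0.     -3.36 ] cost 23.5 area 538
    top [424.774 116.641   0.   ] 2.2
    scene [425.728 120.374   0.   ] 8.1
spool [516.678 209.478   0.    126.259] cost 880.5 area 1420
    top [530.737 229.834   0.   ] 15.5
    scene [484.998 194.288   0.   ] 672.9
spoolM [524.101 115.657   0.     82.522] cost 1006.0 area 1308
    top [534.176 123.291   0.   ] 64.5
    scene [491.722 101.354   0.   ] 704.3
```

```bash
python3 - <<'E'
import re
s=open("m0.py").read()
s=s.replace('26,150,-1.57','24,150,0').replace('(62,62,58),18,55','(62,62,58),13,70').replace('(49,49,52),16,55','(49,49,52),11,70')
s=s.replace('("plate",','("plate",') 
open("m1.py","w").write(s)
E
python3 m1.py | grep -A2 -E "jig|spool"
python3 - <<'E'
from fit import *
out=[]
T,C=get_image("top"),get_image("scene")
def pan(g,xyz,h,thr):
    r=roi(g,xyz,h); m=softmask(g,r,thr); a=g["pixels"][r[0]:r[0]+2*h,r[1]:r[1]+2*h,::-1]
    return np.hstack([cv2.resize(x,(260,260),interpolation=cv2.INTER_NEAREST) for x in (a,cv2.cvtColor((m*255).astype(np.uint8),cv2.COLOR_GRAY2BGR))])
sp=[530,230,29]
print(roi(T,sp,18),roi(C,sp,20))
cv2.imwrite("pics/d1.png",np.vstack([pan(T,[430,-77,4],26,150),pan(C,sp,22,70)]))
E
```

```text
jig [431.587 -77.644  -0.053  -2.628] cost 44.9 area 2325
    top [430.044 -78.678  -0.059] 13.6
    scene [430.859 -74.872  -0.061] 6.1
--
spool [532.766 232.453   0.     -4.294] cost 72.3 area 974
    top [530.777 230.017   0.   ] 12.7
    scene [530.726 234.493   0.   ] 40.8
spoolM [536.466 124.987   0.     -4.561] cost 46.1 area 588
    top [534.193 123.05    0.   ] 15.2
    scene [534.153 127.511   0.   ] 20.6
(np.int64(149), np.int64(157), 36, 36) (np.int64(208), np.int64(155), 40, 40)
```

View pics/d1.png

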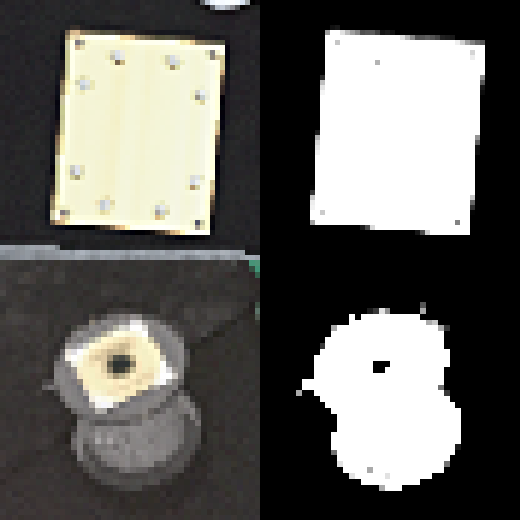

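```bash
cat > go.py <<'E'
import sys,numpy as np
from cell import read_state
from scipy.spatial.transform import Rotation as R
# usage: go.py x y z psi -> shift (cm, tool axes) and turn from present pose
s=read_state(); r=R.from_euler("xyz",s["tool_rot"]); p=s["eef_pos"]
x,y,z,psi=map(float,sys.argv[1:5])
d=r.inv().apply(np.array([x,y,z])-p)/10; t=(r.inv()*R.from_euler("xyz",[np.pi,0,psi])).as_rotvec()
print("clock",round(s["clock"],2),"pos",p.round(1),"psi",round(s["tool_rot"][2],3),"w",round(s["width"],1),"q",s["qpos"].round(2),"F",s["force"].round(1))
print("d",d.round(2),"a",t.round(3))
E
python3 go.py 430 -77 230 0
```

```text
clock 0.4 pos [ 195.1 -620.   231.2] psi 0.305 w 85.5 q [ 1.2   0.63  0.04  1.52 -0.03  1.   -0.02] F [ 0.  -0.1  0.2]
d [ 38.7  -44.75   0.13] a [-0.    -0.     0.305]
```

Call:
send_rows([
  {"dx": 38.7,"dy": -44.8,"dz": 0.1,"az": 0.3,"hand": 0},
  {"dx": 38.7,"dy": -44.8,"dz": 0.1,"az": 0.3,"hand": 0},
  {"dx": 38.7,"dy": -44.8,"dz": 0.1,"az": 0.3,"hand": 0},
  {"dx": 38.7,"dy": -44.8,"dz": 0.1,"az": 0.3,"hand": 0},
  {"dx": 38.7,"dy": -44.8,"dz": 0.1,"az": 0.3,"hand": 0},
  {"dx": 38.7,"dy": -44.8,"dz": 0.1,"az": 0.3,"hand": 0},
  {"dx": 38.7,"dy": -44.8,"dz": 0.1,"az": 0.3,"hand": 0},
  {"dx": 38.7,"dy": -44.8,"dz": 0.1,"az": 0.3,"hand": 0},
  {"dx": 38.7,"dy": -44.8,"dz": 0.1,"az": 0.3,"hand": 0},
  {"dx": 38.7,"dy": -44.8,"dz": 0.1,"az": 0.3,"hand": 0},
])

```text
invalid input at $.series[0]: expected keys ax, ay, az, dx, dy, dz, hand
```

```bash
python3 go.py 529 352 150 -0.29
```

```text
clock 0.4 pos [ 195.1 -620.   231.2] psi 0.305 w 85.5 q [ 1.2   0.63  0.04  1.52 -0.03  1.   -0.02] F [ 0.  -0.1  0.2]
d [ 61.02 -82.7    8.14] a [-0.     0.     0.595]
```

Call:
send_rows([
  {"ax": 0,"ay": 0,"dx": 38.7,"dy": -44.8,"dz": 0.1,"az": 0.3,"hand": 0},
  {"ax": 0,"ay": 0,"dx": 38.7,"dy": -44.8,"dz": 0.1,"az": 0.3,"hand": 0},
  {"ax": 0,"ay": 0,"dx": 38.7,"dy": -44.8,"dz": 0.1,"az": 0.3,"hand": 0},
  {"ax": 0,"ay": 0,"dx": 38.7,"dy": -44.8,"dz": 0.1,"az": 0.3,"hand": 0},
  {"ax": 0,"ay": 0,"dx": 38.7,"dy": -44.8,"dz": 0.1,"az": 0.3,"hand": 0},
  {"ax": 0,"ay": 0,"dx": 38.7,"dy": -44.8,"dz": 0.1,"az": 0.3,"hand": 0},
  {"ax": 0,"ay": 0,"dx": 38.7,"dy": -44.8,"dz": 0.1,"az": 0.3,"hand": 0},
  {"ax": 0,"ay": 0,"dx": 38.7,"dy": -44.8,"dz": 0.1,"az": 0.3,"hand": 0},
  {"ax": 0,"ay": 0,"dx": 38.7,"dy": -44.8,"dz": 0.1,"az": 0.3,"hand": 0},
  {"ax": 0,"ay": 0,"dx": 38.7,"dy": -44.8,"dz": 0.1,"az": 0.3,"hand": 0},
])

```text
clock: 1.4
eef_pos: [394.1, -159.2, 230.9]
tool_rot: [3.141, -0.001, 0.005]
force: [1.6, -0.8, -0.7]
width: 85.7
gripper_force: 0.0
```

```bash
python3 go.py 529 352 150 -0.29
```

```text
clock 1.4 pos [ 394.1 -159.2  230.9] psi 0.005 w 85.7 q [ 0.27  0.31  0.07  2.11 -0.03  0.72 -1.21] F [ 1.6 -0.8 -0.7]
d [ 13.72 -51.06   8.08] a [ 0.    -0.001  0.295]
```

Call:
send_rows([
  {"ax": 0,"ay": 0,"dx": 13.7,"dy": -51,"dz": 8,"az": 0.295,"hand": 0.1},
  {"ax": 0,"ay": 0,"dx": 13.7,"dy": -51,"dz": 8,"az": 0.295,"hand": 0.1},
  {"ax": 0,"ay": 0,"dx": 13.7,"dy": -51,"dz": 8,"az": 0.295,"hand": 0.1},
  {"ax": 0,"ay": 0,"dx": 13.7,"dy": -51,"dz": 8,"az": 0.295,"hand": 0.1},
  {"ax": 0,"ay": 0,"dx": 13.7,"dy": -51,"dz": 8,"az": 0.295,"hand": 0.1},
  {"ax": 0,"ay": 0,"dx": 13.7,"dy": -51,"dz": 8,"az": 0.295,"hand": 0.1},
  {"ax": 0,"ay": 0,"dx": 13.7,"dy": -51,"dz": 8,"az": 0.295,"hand": 0.1},
  {"ax": 0,"ay": 0,"dx": 13.7,"dy": -51,"dz": 8,"az": 0.295,"hand": 0.1},
  {"ax": 0,"ay": 0,"dx": 13.7,"dy": -51,"dz": 8,"az": 0.295,"hand": 0.1},
  {"ax": 0,"ay": 0,"dx": 13.7,"dy": -51,"dz": 8,"az": 0.295,"hand": 0.1},
])

```text
clock: 2.4
eef_pos: [516.7, 307.6, 157.2]
tool_rot: [-3.141, -0.0, -0.29]
force: [1.4, -0.1, -0.8]
width: 77.0
gripper_force: 0.0
```

```bash
python3 go.py 529 352 150 -0.29
```

```text
clock 2.4 pos [516.7 307.6 157.2] psi -0.29 w 77.0 q [-0.65  0.65  0.1   1.73 -0.09  0.76 -2.36] F [ 1.4 -0.1 -0.8]
d [-0.09 -4.6   0.72] a [-0. -0.  0.]
```

Call:
send_rows([
  {"ax": 0,"ay": 0,"dx": -0.1,"dy": -4.2,"dz": 5,"az": 0,"hand": 0.12},
  {"ax": 0,"ay": 0,"dx": -0.1,"dy": -4.2,"dz": 9.7,"az": 0,"hand": 0.12},
  {"ax": 0,"ay": 0,"dx": -0.1,"dy": -4.2,"dz": 9.7,"az": 0,"hand": 0.12},
  {"ax": 0,"ay": 0,"dx": -0.1,"dy": -4.2,"dz": 9.7,"az": 0,"hand": 0.12},
  {"ax": 0,"ay": 0,"dx": -0.1,"dy": -4.2,"dz": 9.7,"az": 0,"hand": 0.12},
])

```text
clock: 2.9
eef_pos: [528.8, 345.1, 62.2]
tool_rot: [-3.141, -0.002, -0.292]
force: [0.3, 0.0, -0.0]
width: 75.2
gripper_force: 0.0
```

```bash
python3 go.py 529 352 10 -0.29
python3 - <<'E'
from fit import *
o=[]
s=[528.8,352,0]
for n in("top","scene"):
    g=get_image(n); r=roi(g,[529,352,60],38); a=g["pixels"][r[0]:r[0]+76,r[1]:r[1]+76,::-1]; print(r)
    a=cv2.resize(a,(390,390),interpolation=cv2.INTER_CUBIC); o.append(a)
cv2.imwrite("pics/d2.png",np.hstack(o))
E
```

```text
clock 2.9 pos [528.8 345.1  62.2] psi -0.292 w 75.2 q [-0.67  0.81  0.09  1.7  -0.1   0.63 -2.39] F [ 0.3  0.  -0. ]
d [-0.19 -0.66  5.22] a [-0.001 -0.002 -0.002]
(np.int64(127), np.int64(96), 76, 76)
(np.int64(209), np.int64(98), 76, 76)
```

View pics/d2.png

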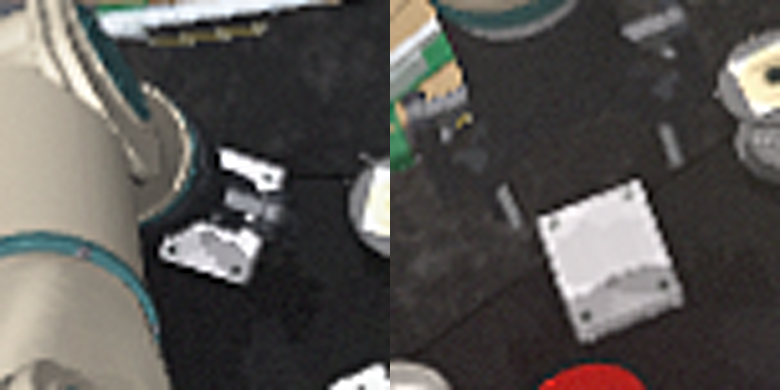

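The crops show the open gripper above the plate. The grey pads are at about scene px (121.4,249.4) and (153.0,237.3), so I'll compare them with the projected pad positions.

```bash
python3 - <<'E'
from fit import *
C=get_image("scene")
p=-.292; ty=np.array([np.sin(p),-np.cos(p),0])
for z in(80,88):
    print(proj(C,[np.array([528.8,345.1,z])+s*37.5*ty for s in(1,-1,0)]).round(1))
J=(proj(C,[[529.8,345.1,85],[528.8,346.1,85]])-proj(C,[528.8,345.1,85]));print(J)
E
python3 go.py 529 352 10 -0.29
```

```text
[[151.2 236.8]
 [123.3 247.5]
 [137.3 242.1]]
[[150.6 235. ]
 [122.5 245.8]
 [136.7 240.4]]
[[-0.21084775 -0.23601488]
 [-0.32627859  0.22094971]]
clock 3.05 pos [529.1 345.8  63.1] psi -0.292 w 74.8 q [-0.67  0.81  0.08  1.7  -0.1   0.63 -2.39] F [ 0.3 -0.4  1.3]
d [-0.2  -0.57  5.31] a [-0.003 -0.003 -0.002]
```

Call:
send_rows([
  {"ax": 0,"ay": 0,"dx": -0.2,"dy": -0.6,"dz": 3,"az": 0,"hand": 0.16},
  {"ax": 0,"ay": 0,"dx": -0.2,"dy": -0.6,"dz": 4.3,"az": 0,"hand": 0.16},
  {"ax": 0,"ay": 0,"dx": -0.2,"dy": -0.6,"dz": 4.6,"az": 0,"hand": 0.16},
  {"ax": 0,"ay": 0,"dx": -0.2,"dy": -0.6,"dz": 5.0,"az": 0,"hand": 0.16},
  {"ax": 0,"ay": 0,"dx": -0.2,"dy": -0.6,"dz": 5.3,"az": 0,"hand": 0.16},
  {"ax": 0,"ay": 0,"dx": -0.2,"dy": -0.6,"dz": 5.3,"az": 0,"hand": 0.16},
])

```text
clock: 3.65
eef_pos: [527.5, 352.2, 7.7]
tool_rot: [-3.141, -0.0, -0.29]
force: [0.4, -0.5, 0.3]
width: 72.0
gripper_force: 0.0
```

```bash
python3 go.py 529 352 -1 -0.29
```

```text
clock 3.65 pos [527.5 352.2   7.7] psi -0.29 w 72.0 q [-0.68  0.9   0.07  1.71 -0.11  0.54 -2.4 ] F [ 0.4 -0.5  0.3]
d [ 0.15 -0.03  0.87] a [-0. -0. -0.]
```

Call:
send_rows([
  {"ax": 0,"ay": 0,"dx": 0.1,"dy": 0,"dz": 0.3,"az": 0,"hand": 0.16},
  {"ax": 0,"ay": 0,"dx": 0.1,"dy": 0,"dz": 0.6,"az": 0,"hand": 0.16},
  {"ax": 0,"ay": 0,"dx": 0.1,"dy": 0,"dz": 0.8,"az": 0,"hand": 0.16},
  {"ax": 0,"ay": 0,"dx": 0.1,"dy": 0,"dz": 0.8,"az": 0,"hand": 0.16},
  {"ax": 0,"ay": 0,"dx": 0.1,"dy": 0,"dz": 0.8,"az": 0,"hand": 0.16},
])

```text
clock: 4.15
eef_pos: [528.1, 352.0, -0.7]
tool_rot: [3.141, 0.0, -0.29]
force: [0.8, 0.1, 0.3]
width: 72.0
gripper_force: 0.0
```

Call:
send_rows([
  {"ax": 0,"ay": 0,"dx": 0,"dy": 0,"dz": 0,"az": 0,"hand": 0.25},
  {"ax": 0,"ay": 0,"dx": 0,"dy": 0,"dz": 0,"az": 0,"hand": 0.33},
  {"ax": 0,"ay": 0,"dx": 0,"dy": 0,"dz": 0,"az": 0,"hand": 0.5},
  {"ax": 0,"ay": 0,"dx": 0,"dy": 0,"dz": 0,"az": 0,"hand": 0.7},
  {"ax": 0,"ay": 0,"dx": 0,"dy": 0,"dz": 0,"az": 0,"hand": 1},
  {"ax": 0,"ay": 0,"dx": 0,"dy": 0,"dz": 0,"az": 0,"hand": 1},
])

```text
clock: 4.75
eef_pos: [528.5, 352.4, 0.1]
tool_rot: [-3.141, -0.001, -0.29]
force: [-0.2, 0.1, 6.6]
width: 54.1
gripper_force: 63.9
```

```bash
python3 go.py 529 352 80 -0.29
```

```text
clock 4.75 pos [5.285e+02 3.524e+02 1.000e-01] psi -0.29 w 54.1 q [-0.68  0.91  0.07  1.7  -0.11  0.53 -2.39] F [-0.2  0.1  6.6]
d [ 0.06  0.02 -7.99] a [-0.001 -0.001 -0.   ]
```

Call:
send_rows([
  {"ax": 0,"ay": 0,"dx": 0,"dy": 0,"dz": -1,"az": 0,"hand": 1},
  {"ax": 0,"ay": 0,"dx": 0,"dy": 0,"dz": -4,"az": 0,"hand": 1},
  {"ax": 0,"ay": 0,"dx": 0,"dy": 0,"dz": -8,"az": 0,"hand": 1},
  {"ax": 0,"ay": 0,"dx": 0,"dy": 0,"dz": -8,"az": 0,"hand": 1},
  {"ax": 0,"ay": 0,"dx": 0,"dy": 0,"dz": -8,"az": 0,"hand": 1},
  {"ax": 0,"ay": 0,"dx": 0,"dy": 0,"dz": -8,"az": 0,"hand": 1},
])

```text
clock: 5.35
eef_pos: [527.2, 351.4, 78.5]
tool_rot: [3.14, 0.001, -0.29]
force: [-0.1, -0.3, -1.3]
width: 53.7
gripper_force: 63.8
```

```bash
python3 go.py 430.4 -77 80 -0.06
```

```text
clock 5.35 pos [527.2 351.4  78.5] psi -0.29 w 53.7 q [-0.69  0.79  0.09  1.69 -0.1   0.67 -2.4 ] F [-0.1 -0.3 -1.3]
d [ 2.99 43.82 -0.08] a [ 0.002  0.002 -0.23 ]
```

Call:
send_rows([
  {"ax": 0,"ay": 0,"dx": 0,"dy": 2,"dz": -4,"az": 0,"hand": 1},
  {"ax": 0,"ay": 0,"dx": 3,"dy": 43.8,"dz": -4,"az": -0.23,"hand": 1},
  {"ax": 0,"ay": 0,"dx": 3,"dy": 43.8,"dz": -4,"az": -0.23,"hand": 1},
  {"ax": 0,"ay": 0,"dx": 3,"dy": 43.8,"dz": -4,"az": -0.23,"hand": 1},
  {"ax": 0,"ay": 0,"dx": 3,"dy": 43.8,"dz": -4,"az": -0.23,"hand": 1},
  {"ax": 0,"ay": 0,"dx": 3,"dy": 43.8,"dz": -4,"az": -0.23,"hand": 1},
  {"ax": 0,"ay": 0,"dx": 3,"dy": 43.8,"dz": -4,"az": -0.23,"hand": 1},
  {"ax": 0,"ay": 0,"dx": 3,"dy": 43.8,"dz": -4,"az": -0.23,"hand": 1},
  {"ax": 0,"ay": 0,"dx": 3,"dy": 43.8,"dz": -4,"az": -0.23,"hand": 1},
  {"ax": 0,"ay": 0,"dx": 3,"dy": 43.8,"dz": -4,"az": -0.23,"hand": 1},
])

```text
clock: 6.35
eef_pos: [428.4, -81.3, 118.3]
tool_rot: [3.14, 0.004, -0.067]
force: [0.9, -0.2, -1.5]
width: 54.3
gripper_force: 64.3
```

Call:
send_rows([
  {"ax": 0,"ay": 0,"dx": 0,"dy": 2,"dz": 2,"az": 0,"hand": 1},
  {"ax": 0,"ay": 0,"dx": 0,"dy": 2,"dz": 5,"az": 0,"hand": 1},
  {"ax": 0,"ay": 0,"dx": 0,"dy": 2,"dz": 5,"az": 0,"hand": 1},
  {"ax": 0,"ay": 0,"dx": 0,"dy": 2,"dz": 5,"az": 0,"hand": 1},
  {"ax": 0,"ay": 0,"dx": 0,"dy": 2,"dz": 5,"az": 0,"hand": 1},
])

```text
clock: 6.85
eef_pos: [430.7, -95.6, 69.9]
tool_rot: [-3.141, -0.0, -0.059]
force: [-0.3, 1.1, -2.5]
width: 54.0
gripper_force: 64.3
```

```bash
python3 go.py 430.4 -77 30 -0.06
python3 - <<'E'
from fit import *
o=[]
for n in("top","scene"):
    g=get_image(n); r=roi(g,[430,-77,60],34); a=g["pixels"][r[0]:r[0]+68,r[1]:r[1]+68,::-1]; print(r)
    a=cv2.resize(a,(390,390),interpolation=cv2.INTER_CUBIC); o.append(a)
cv2.imwrite("pics/d3.png",np.hstack(o))
E
```

```text
clock 6.85 pos [430.7 -95.6  69.9] psi -0.059 w 54.0 q [ 0.18  0.63 -0.04  2.22  0.08  0.29 -1.56] F [-0.3  1.1 -2.5]
d [-0.14 -1.85  3.99] a [-0.    -0.     0.001]
(np.int64(167), np.int64(237), 68, 68)
(np.int64(150), np.int64(244), 68, 68)
```

View pics/d3.png

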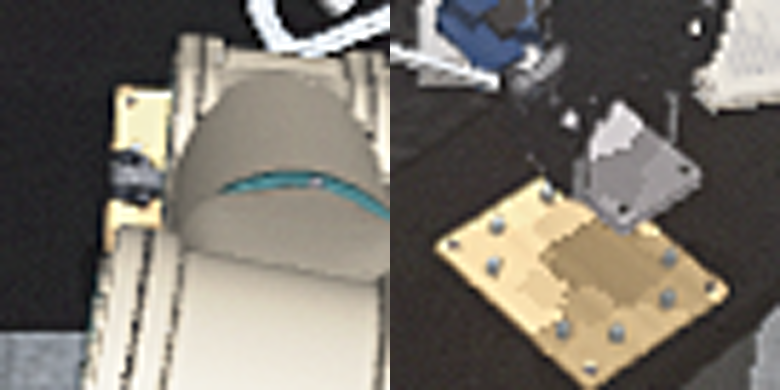

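The scene crop shows the held plate over the front-left part of the jig. Its right corner is at about scene px (298,181) and its lower front corner at about (284.5,190.4).

```bash
cat > cor.py <<'E'
from fit import *
C=get_image("scene"); P=shape("box",(76,56,12),0)
X=place(P,[430.7,-95.6,-.059,70]); u=proj(C,X)
for p,x in zip(P,u): print(p,x.round(1))
X=np.array([430.7,-95.6,70]);print(proj(C,X+np.eye(3)*5)-proj(C,X))
o=shape("box",(124,100,8),0);print(proj(C,place(o,[430.6,-76.8,-.06,0]))[4-4:].round(1))
E
python3 cor.py; python3 go.py 430.4 -77 40 -0.06
```

```text
[-38. -28.   0.] [298.2 181.5]
[-38.  28.   0.] [284.2 190.7]
[ 38. -28.   0.] [281.  167.2]
[38. 28.  0.] [267.1 175.9]
[-38. -28.  12.] [298.5 178.7]
[-38.  28.  12.] [284.5 188. ]
[ 38. -28.  12.] [281.1 164.4]
[38. 28. 12.] [267.2 173.1]
[[-1.20172502 -0.90771771]
 [-1.17759191  0.8595364 ]
 [ 0.07984204 -1.12925952]]
[[302.9 200.9]
 [278.6 217.8]
 [276.  177.8]
 [251.9 193.1]
 [303.2 199.2]
 [278.7 216.2]
 [276.1 176.1]
 [251.9 191.5]]
clock 7.0 pos [431.1 -95.8  70.3] psi -0.059 w 54.5 q [ 0.18  0.63 -0.04  2.22  0.08  0.29 -1.56] F [ 0.6 -0.1 -0.4]
d [-0.19 -1.88  3.03] a [ 0.    -0.002  0.001]
```

Call:
send_rows([
  {"ax": 0,"ay": 0,"dx": -0.1,"dy": -2,"dz": 2,"az": 0,"hand": 1},
  {"ax": 0,"ay": 0,"dx": -0.1,"dy": -2,"dz": 3.5,"az": 0,"hand": 1},
  {"ax": 0,"ay": 0,"dx": -0.1,"dy": -2,"dz": 4.2,"az": 0,"hand": 1},
  {"ax": 0,"ay": 0,"dx": -0.1,"dy": -2,"dz": 4.2,"az": 0,"hand": 1},
  {"ax": 0,"ay": 0,"dx": -0.1,"dy": -2,"dz": 4.2,"az": 0,"hand": 1},
  {"ax": 0,"ay": 0,"dx": -0.1,"dy": -2,"dz": 4.2,"az": 0,"hand": 1},
])

```text
clock: 7.6
eef_pos: [430.8, -76.3, 27.9]
tool_rot: [3.141, -0.001, -0.06]
force: [0.6, 0.1, -2.2]
width: 54.2
gripper_force: 64.3
```

```bash
python3 go.py 430.6 -76 28 -0.06
python3 - <<'E'
from fit import *
g=get_image("scene"); r=roi(g,[430,-77,10],32); k=9
a=cv2.resize(g["pixels"][r[0]:r[0]+64,r[1]:r[1]+64,::-1],None,fx=k,fy=k,interpolation=cv2.INTER_CUBIC)
def dr(X,c,m):
    for u in proj(g,X): cv2.drawMarker(a,tuple(((u-[r[1],r[0]]+.5)*k).astype(int)),c,m,10,1)
from cell import read_state
s=read_state()["eef_pos"]
P=shape("box",(76,56,12),0); dr(place(P,[s[0],s[1],-.06,s[2]]),(0,0,255),cv2.MARKER_CROSS)
pins=np.array([(x*28,y*38,18) for x in(-1,1) for y in(-1,1)]+[(x*48,y*18,18) for x in(-1,1) for y in(-1,1)],float)
dr(place(pins,[430.6,-76,-.06,0]),(0,255,0),cv2.MARKER_TILTED_CROSS)
dr(place(shape("box",(124,100,8),0),[430.6,-76,-.06,0]),(255,0,0),cv2.MARKER_CROSS)
cv2.imwrite("pics/d4.png",a)
E
```

```text
clock 7.6 pos [430.8 -76.3  27.9] psi -0.06 w 54.2 q [ 0.27  0.73 -0.23  2.24  0.71  0.24 -2.23] F [ 0.6  0.1 -2.2]
d [-0.03 -0.03 -0.01] a [ 0.    -0.001 -0.   ]
```

View pics/d4.png

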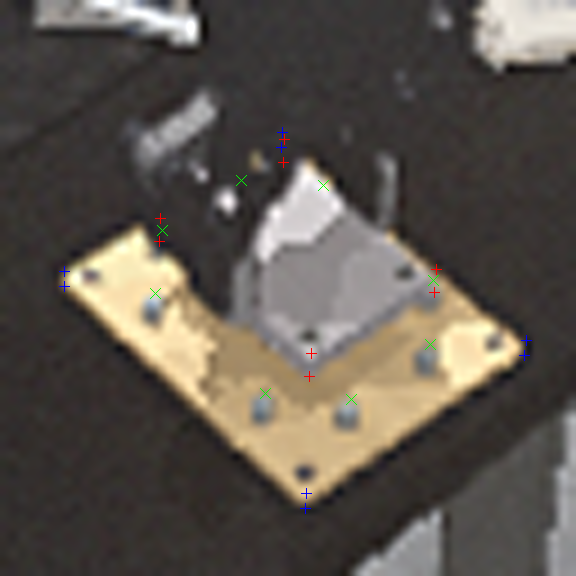

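Jig markers at (430.6,-76) match the picture: corners at px (64,280), (305,500) and (525,347). The held plate's near corner is at about (309,370), as predicted. I'll lower it.

Call:
send_rows([
  {"ax": 0,"ay": 0,"dx": 0,"dy": 0,"dz": 0.6,"az": 0,"hand": 1},
  {"ax": 0,"ay": 0,"dx": 0,"dy": 0,"dz": 1.2,"az": 0,"hand": 1},
  {"ax": 0,"ay": 0,"dx": 0,"dy": 0,"dz": 1.6,"az": 0,"hand": 1},
  {"ax": 0,"ay": 0,"dx": 0,"dy": 0,"dz": 1.8,"az": 0,"hand": 1},
  {"ax": 0,"ay": 0,"dx": 0,"dy": 0,"dz": 1.8,"az": 0,"hand": 1},
  {"ax": 0,"ay": 0,"dx": 0,"dy": 0,"dz": 1.8,"az": 0,"hand": 1},
])

```text
clock: 8.25
eef_pos: [430.7, -76.2, 9.7]
tool_rot: [3.141, -0.0, -0.06]
force: [-0.2, -0.1, -1.3]
width: 54.0
gripper_force: 64.3
```

```bash
python3 go.py 430.6 -76 8.2 -0.06
```

```text
clock 8.25 pos [430.7 -76.2   9.7] psi -0.06 w 54.0 q [ 0.3   0.78 -0.28  2.24  0.95  0.24 -2.47] F [-0.2 -0.1 -1.3]
d [-0.02 -0.02  0.15] a [ 0. -0. -0.]
```

Call:
send_rows([
  {"ax": 0,"ay": 0,"dx": 0,"dy": 0,"dz": 0.1,"az": 0,"hand": 1},
  {"ax": 0,"ay": 0,"dx": 0,"dy": 0,"dz": 0.1,"az": 0,"hand": 1},
  {"ax": 0,"ay": 0,"dx": 0,"dy": 0,"dz": 0.15,"az": 0,"hand": 1},
  {"ax": 0,"ay": 0,"dx": 0,"dy": 0,"dz": 0.15,"az": 0,"hand": 1},
])

```text
clock: 8.65
eef_pos: [430.7, -76.2, 8.1]
tool_rot: [3.141, -0.0, -0.06]
force: [0.4, 0.6, 2.4]
width: 54.2
gripper_force: 64.7
```

Call:
send_rows([
  {"ax": 0,"ay": 0,"dx": 0,"dy": 0,"dz": 0.05,"az": 0,"hand": 1},
  {"ax": 0,"ay": 0,"dx": 0,"dy": 0,"dz": 0.05,"az": 0,"hand": 0.3},
  {"ax": 0,"ay": 0,"dx": 0,"dy": 0,"dz": 0.05,"az": 0,"hand": 0.2},
  {"ax": 0,"ay": 0,"dx": 0,"dy": 0,"dz": 0.05,"az": 0,"hand": 0.18},
  {"ax": 0,"ay": 0,"dx": 0,"dy": 0,"dz": 0.05,"az": 0,"hand": 0.18},
  {"ax": 0,"ay": 0,"dx": 0,"dy": 0,"dz": -3,"az": 0,"hand": 0.18},
  {"ax": 0,"ay": 0,"dx": 0,"dy": 0,"dz": -8,"az": 0,"hand": 0.18},
  {"ax": 0,"ay": 0,"dx": 0,"dy": 0,"dz": -10,"az": 0,"hand": 0.18},
  {"ax": 0,"ay": 0,"dx": 0,"dy": 0,"dz": -10,"az": 0,"hand": 0.18},
  {"ax": 0,"ay": 0,"dx": 0,"dy": 0,"dz": -10,"az": 0,"hand": 0.18},
])

```text
clock: 9.65
eef_pos: [430.5, -76.7, 107.8]
tool_rot: [3.141, -0.0, -0.061]
force: [-0.3, 0.5, -0.5]
width: 70.3
gripper_force: 0.0
```

```bash
python3 go.py 406.6 252.9 110 0.459
```

```text
clock 9.65 pos [430.5 -76.7 107.8] psi -0.061 w 70.3 q [ 0.53  0.62 -0.61  2.19  0.71  0.53 -2.26] F [-0.3  0.5 -0.5]
d [ -4.4  -32.75  -0.23] a [ 0.001 -0.    -0.52 ]
```

Call:
send_rows([
  {"ax": 0,"ay": 0,"dx": -4.4,"dy": -32.7,"dz": 0,"az": -1.8,"hand": 0.25},
  {"ax": 0,"ay": 0,"dx": -4.4,"dy": -32.7,"dz": 0,"az": -1.8,"hand": 0.3},
  {"ax": 0,"ay": 0,"dx": -4.4,"dy": -32.7,"dz": 0,"az": -1.8,"hand": 0.3},
  {"ax": 0,"ay": 0,"dx": -4.4,"dy": -32.7,"dz": 0,"az": -1.8,"hand": 0.3},
  {"ax": 0,"ay": 0,"dx": -4.4,"dy": -32.7,"dz": 0,"az": -1.8,"hand": 0.3},
  {"ax": 0,"ay": 0,"dx": -4.4,"dy": -32.7,"dz": 0,"az": -1.8,"hand": 0.3},
  {"ax": 0,"ay": 0,"dx": -4.4,"dy": -32.7,"dz": 0,"az": -1.8,"hand": 0.3},
  {"ax": 0,"ay": 0,"dx": -4.4,"dy": -32.7,"dz": 0,"az": -1.8,"hand": 0.3},
  {"ax": 0,"ay": 0,"dx": -4.4,"dy": -32.7,"dz": 0,"az": -1.8,"hand": 0.3},
  {"ax": 0,"ay": 0,"dx": -4.4,"dy": -32.7,"dz": 0,"az": -1.8,"hand": 0.3},
])

```text
clock: 10.65
eef_pos: [405.1, 252.8, 106.0]
tool_rot: [-3.139, 0.002, 1.448]
force: [0.3, -0.1, -0.6]
width: 59.6
gripper_force: 0.0
```

```bash
python3 go.py 406.6 252.9 110 3.6006
```

```text
clock 10.65 pos [405.1 252.8 106. ] psi 1.448 w 59.6 q [-0.    0.79 -0.97  2.08  0.94  0.8  -1.69] F [ 0.3 -0.1 -0.6]
d [ 0.03  0.15 -0.4 ] a [-4.000e-03 -2.000e-03 -2.153e+00]
```

Call:
send_rows([
  {"ax": 0,"ay": 0,"dx": 0,"dy": 0.1,"dz": 0,"az": -2.1,"hand": 0.3},
  {"ax": 0,"ay": 0,"dx": 0,"dy": 0.1,"dz": 0,"az": -2.1,"hand": 0.3},
  {"ax": 0,"ay": 0,"dx": 0,"dy": 0.1,"dz": 0,"az": -2.1,"hand": 0.3},
  {"ax": 0,"ay": 0,"dx": 0,"dy": 0.1,"dz": 0,"az": -2.1,"hand": 0.3},
  {"ax": 0,"ay": 0,"dx": 0,"dy": 0.1,"dz": 0,"az": -2.1,"hand": 0.3},
  {"ax": 0,"ay": 0,"dx": 0,"dy": 0.1,"dz": 0,"az": -2.1,"hand": 0.3},
  {"ax": 0,"ay": 0,"dx": 0,"dy": 0.1,"dz": 0,"az": -2.1,"hand": 0.3},
  {"ax": 0,"ay": 0,"dx": 0,"dy": 0.1,"dz": 0,"az": -2.1,"hand": 0.3},
  {"ax": 0,"ay": 0,"dx": 0,"dy": 0.1,"dz": 0,"az": -2.1,"hand": 0.3},
  {"ax": 0,"ay": 0,"dx": 0,"dy": 0.1,"dz": 0,"az": -2.1,"hand": 0.3},
])

```text
clock: 11.65
eef_pos: [406.2, 252.4, 105.8]
tool_rot: [-3.139, -0.003, 2.947]
force: [-0.5, -0.2, 0.3]
width: 60.0
gripper_force: 0.0
```

```bash
python3 go.py 406.6 252.9 110 3.6006
python3 - <<'E'
from fit import *
np.set_printoptions(precision=3,suppress=True)
T,C=get_image("top"),get_image("scene")
# plate top in jig: low-saturation bright region
o=[]
for g in(T,C):
    r=roi(g,[430.6,-76,20],24); a=g["pixels"][r[0]:r[0]+48,r[1]:r[1]+48,::-1]
    o.append(cv2.resize(a,(390,390),interpolation=cv2.INTER_CUBIC))
    s=a.astype(float); m=np.clip((np.clip(s.max(2),1,None)-s.min(2)),0,60)/60
    def cost(v):
        X=place(shape("box",(76,56,.1),11.9),[v[0],v[1],v[2],8]); R=render(g,X,r); core=place(shape("box",(84,64,.1),12),[v[0],v[1],v[2],8])
        W=render(g,core,r); return ((R-(1-m))**2*W).sum()
    best=minimize(cost,[430.6,-76,-.06],method="Nelder-Mead",options=dict(initial_simplex=[[430.6,-76,-.06],[434,-76,-.06],[430.6,-72,-.06],[430.6,-76,0]],xatol=.02,fatol=.01))
    print(best.x,best.fun)
cv2.imwrite("pics/d5.png",np.hstack(o))
E
```

```text
clock 11.65 pos [406.2 252.4 105.8] psi 2.947 w 60.0 q [ 0.1   0.92 -1.2   2.08  1.08  0.99 -0.32] F [-0.5 -0.2  0.3]
d [-0.02  0.06 -0.42] a [-0.001 -0.003 -0.654]
[ 415.489 -206.37     1.307] 0.0
[425.515 -69.524  -0.068] 21.487854512970124
```

View pics/d5.png

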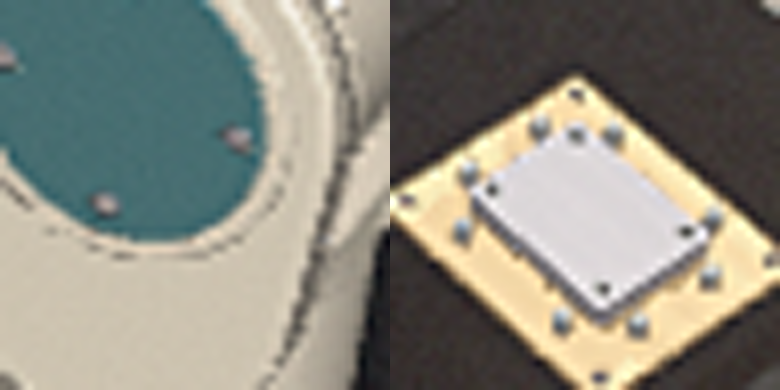

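The plate lies flat between all eight pins, with its centre near crop px (590,222). Now I'll finish the half turn above the block.

Call:
send_rows([
  {"ax": 0,"ay": 0,"dx": 0,"dy": 0,"dz": 0,"az": -0.65,"hand": 0.3},
  {"ax": 0,"ay": 0,"dx": 0,"dy": 0,"dz": 0,"az": -0.65,"hand": 0.3},
  {"ax": 0,"ay": 0,"dx": 0,"dy": 0,"dz": 0,"az": -0.65,"hand": 0.3},
  {"ax": 0,"ay": 0,"dx": 0,"dy": 0,"dz": 0,"az": -0.65,"hand": 0.3},
  {"ax": 0,"ay": 0,"dx": 0,"dy": 0,"dz": 0,"az": -0.65,"hand": 0.3},
  {"ax": 0,"ay": 0,"dx": 0,"dy": 0,"dz": 0,"az": -0.65,"hand": 0.3},
])

```text
clock: 12.35
eef_pos: [406.7, 252.6, 106.8]
tool_rot: [-3.141, -0.002, -2.696]
force: [-0.2, 0.0, 0.8]
width: 60.2
gripper_force: 0.0
```

```bash
python3 go.py 406.6 254 60 3.6006
```

```text
clock 12.35 pos [406.7 252.6 106.8] psi -2.696 w 60.2 q [ 0.11  0.93 -1.22  2.08  1.09  1.01  0.31] F [-0.2  0.   0.8]
d [-0.06  0.14  4.68] a [-0.    -0.002 -0.013]
```

Call:
send_rows([
  {"ax": 0,"ay": 0,"dx": 0,"dy": 0.1,"dz": 4,"az": -0.013,"hand": 0.3},
  {"ax": 0,"ay": 0,"dx": 0,"dy": 0.1,"dz": 7,"az": -0.013,"hand": 0.3},
  {"ax": 0,"ay": 0,"dx": 0,"dy": 0.1,"dz": 9,"az": -0.013,"hand": 0.3},
  {"ax": 0,"ay": 0,"dx": 0,"dy": 0.1,"dz": 10,"az": -0.013,"hand": 0.3},
  {"ax": 0,"ay": 0,"dx": 0,"dy": 0.1,"dz": 10,"az": -0.013,"hand": 0.3},
  {"ax": 0,"ay": 0,"dx": 0,"dy": 0.1,"dz": 10,"az": -0.013,"hand": 0.3},
  {"ax": 0,"ay": 0,"dx": 0,"dy": 0.1,"dz": 10,"az": -0.013,"hand": 0.3},
])

```text
clock: 13.05
eef_pos: [407.3, 254.2, 8.8]
tool_rot: [3.141, 0.002, -2.681]
force: [-0.2, -0.3, -0.1]
width: 60.0
gripper_force: 0.0
```

```bash
python3 go.py 406.6 254 3 3.6006
```

```text
clock 13.05 pos [407.3 254.2   8.8] psi -2.681 w 60.0 q [ 0.03  1.07 -1.07  2.12  1.33  0.91  0.16] F [-0.2 -0.3 -0.1]
d [0.08 0.01 0.58] a [0.    0.002 0.001]
```

Call:
send_rows([
  {"ax": 0,"ay": 0,"dx": 0,"dy": 0,"dz": 0.4,"az": 0,"hand": 0.3},
  {"ax": 0,"ay": 0,"dx": 0,"dy": 0,"dz": 0.6,"az": 0,"hand": 0.4},
  {"ax": 0,"ay": 0,"dx": 0,"dy": 0,"dz": 0.6,"az": 0,"hand": 0.5},
  {"ax": 0,"ay": 0,"dx": 0,"dy": 0,"dz": 0.6,"az": 0,"hand": 0.58},
  {"ax": 0,"ay": 0,"dx": 0,"dy": 0,"dz": 0.6,"az": 0,"hand": 0.66},
  {"ax": 0,"ay": 0,"dx": 0,"dy": 0,"dz": 0.6,"az": 0,"hand": 0.8},
  {"ax": 0,"ay": 0,"dx": 0,"dy": 0,"dz": 0.6,"az": 0,"hand": 1},
  {"ax": 0,"ay": 0,"dx": 0,"dy": 0,"dz": 0.6,"az": 0,"hand": 1},
])

```text
clock: 13.85
eef_pos: [406.9, 253.6, 2.2]
tool_rot: [-3.141, 0.0, -2.68]
force: [-0.1, -0.8, 5.7]
width: 30.5
gripper_force: 60.1
```

Call:
send_rows([
  {"ax": 0,"ay": 0,"dx": 0,"dy": 0,"dz": -1,"az": 0,"hand": 1},
  {"ax": 0,"ay": 0,"dx": 0,"dy": 0,"dz": -5,"az": 0,"hand": 1},
  {"ax": 0,"ay": 0,"dx": 0,"dy": 0,"dz": -9,"az": 0,"hand": 1},
  {"ax": 0,"ay": 0,"dx": 0,"dy": 0,"dz": -9,"az": 0,"hand": 1},
  {"ax": 0,"ay": 0,"dx": 0,"dy": 0,"dz": -9,"az": 0,"hand": 1},
])

```text
clock: 14.35
eef_pos: [407.5, 253.5, 92.6]
tool_rot: [-3.141, 0.002, -2.681]
force: [0.1, -0.6, -2.2]
width: 30.7
gripper_force: 60.2
```

```bash
python3 go.py 430.6 -76.2 90 3.08
python3 - <<'E'
from fit import *
from cell import read_state
s=read_state();p=s["eef_pos"]
for n,h in(("top",30),("scene",30)):
    g=get_image(n); r=roi(g,p,h); k=13
    a=cv2.resize(g["pixels"][r[0]:r[0]+60,r[1]:r[1]+60,::-1],(390,390),interpolation=cv2.INTER_CUBIC)
    for u in proj(g,place(shape("box",(32,50,20),0),[p[0],p[1],-1.112,p[2]-2.5])): cv2.drawMarker(a,tuple(((u-[r[1],r[0]]+.5)*6.5).astype(int)),(0,0,255),0,10,1)
    o=a if n=="top" else np.hstack([o,a])
cv2.imwrite("pics/d6.png",o)
E
```

```text
clock 14.35 pos [407.5 253.5  92.6] psi -2.681 w 30.7 q [ 0.09  0.93 -1.18  2.09  1.12  0.97  0.31] F [ 0.1 -0.6 -2.2]
d [ 12.59 -30.56   0.26] a [-0.     0.002  0.522]
```

View pics/d6.png

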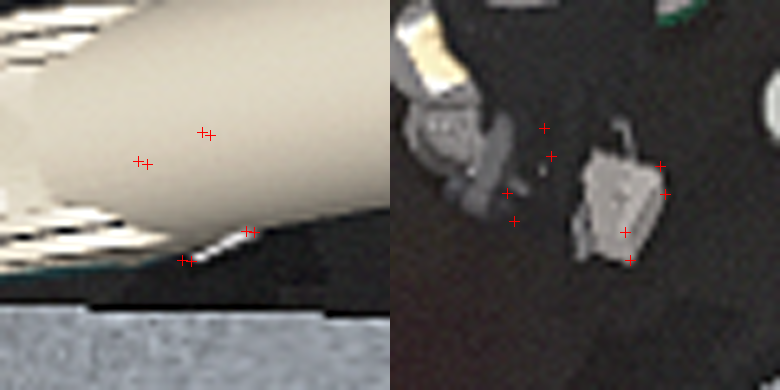

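The held block matches the projected corners in the scene crop to within 1 px, at (630,260) and (663,190). Next I'll check the plate's centre from its hole pixels.

Run:
```python
from fit import *
g=get_image("scene"); r=roi(g,[430.6,-76,20],24)
f=lambda x,y:((x-390+.5)/8.125-.5+r[1],(y+.5)/8.125-.5+r[0])
H=np.array([onplane(g,f(*p),20) for p in((492,190),(576,133),(686,231),(603,289))]);print(H.round(1),H.mean(0))
d=H[1]-H[0];e=H[2]-H[3];print(np.arctan2(d[1],d[0]),np.arctan2(e[1],e[0]), np.linalg.norm(d),np.linalg.norm(H[2]-H[1]))
Q=np.array([onplane(g,f(*p),16) for p in((540,128),(613,135),(469,172),(714,216),(463,230),(709,277),(562,322),(638,325))]);print(Q.mean(0),Q.round(1))
```

```text
[[461.8 -54.6]
 [460.3 -97.8]
 [397.9 -93.2]
 [399.7 -51.1]] [429.90890713 -74.15452274]
-1.606142395344432 -1.6133860324494638 43.17701559868339 62.58058519245185
[427.44116998 -71.43299567] [[ 474.   -92.1]
 [ 452.2 -109.9]
 [ 476.6  -56.9]
 [ 397.8 -108.7]
 [ 457.6  -35.5]
 [ 378.9  -86. ]
 [ 401.2  -31.6]
 [ 381.2  -50.8]]
```

Call:
send_rows([
  {"ax": 0,"ay": 0,"dx": 12.6,"dy": -30.5,"dz": 0,"az": 0.522,"hand": 1},
  {"ax": 0,"ay": 0,"dx": 12.6,"dy": -30.5,"dz": 0,"az": 0.522,"hand": 1},
  {"ax": 0,"ay": 0,"dx": 12.6,"dy": -30.5,"dz": 0,"az": 0.522,"hand": 1},
  {"ax": 0,"ay": 0,"dx": 12.6,"dy": -30.5,"dz": 0,"az": 0.522,"hand": 1},
  {"ax": 0,"ay": 0,"dx": 12.6,"dy": -30.5,"dz": 0,"az": 0.522,"hand": 1},
  {"ax": 0,"ay": 0,"dx": 12.6,"dy": -30.5,"dz": 0,"az": 0.522,"hand": 1},
  {"ax": 0,"ay": 0,"dx": 12.6,"dy": -30.5,"dz": 0,"az": 0.522,"hand": 1},
  {"ax": 0,"ay": 0,"dx": 12.6,"dy": -30.5,"dz": 0,"az": 0.522,"hand": 1},
  {"ax": 0,"ay": 0,"dx": 12.6,"dy": -30.5,"dz": 0,"az": 0.522,"hand": 1},
  {"ax": 0,"ay": 0,"dx": 12.6,"dy": -30.5,"dz": 0,"az": 0.522,"hand": 1},
])

```text
clock: 15.5
eef_pos: [429.5, -74.2, 91.6]
tool_rot: [3.14, -0.001, 3.083]
force: [0.2, 0.8, -1.0]
width: 30.8
gripper_force: 60.2
```

```bash
python3 go.py 430.4 -75.8 40 3.082
```

```text
clock 15.5 pos [429.5 -74.2  91.6] psi 3.083 w 30.8 q [ 0.81  0.86 -1.12  2.2   1.11  0.86  0.47] F [ 0.2  0.8 -1. ]
d [-0.1  -0.16  5.16] a [ 0.001 -0.001  0.001]
```

Call:
send_rows([
  {"ax": 0,"ay": 0,"dx": -0.1,"dy": -0.1,"dz": 3,"az": 0,"hand": 1},
  {"ax": 0,"ay": 0,"dx": -0.1,"dy": -0.1,"dz": 5.1,"az": 0,"hand": 1},
  {"ax": 0,"ay": 0,"dx": -0.1,"dy": -0.1,"dz": 5.6,"az": 0,"hand": 1},
  {"ax": 0,"ay": 0,"dx": -0.1,"dy": -0.1,"dz": 5.6,"az": 0,"hand": 1},
  {"ax": 0,"ay": 0,"dx": -0.1,"dy": -0.1,"dz": 5.6,"az": 0,"hand": 1},
  {"ax": 0,"ay": 0,"dx": -0.1,"dy": -0.1,"dz": 5.6,"az": 0,"hand": 1},
])

```text
clock: 16.1
eef_pos: [431.4, -76.2, 36.8]
tool_rot: [3.142, 0.002, 3.081]
force: [-0.3, -0.4, -2.0]
width: 30.8
gripper_force: 60.2
```

```bash
python3 go.py 430.4 -75.8 23 3.082
cat > look.py <<'E'
import sys
from fit import *
# look.py name cx cy cz half : scene crop with overlays drawn from argv: kind,dims,x,y,yaw,z
n=sys.argv[1]; c=[float(v) for v in sys.argv[2:5]]; h=int(sys.argv[5]); k=560//(2*h)
g=get_image("scene"); r=roi(g,c,h)
a=cv2.resize(g["pixels"][r[0]:r[0]+2*h,r[1]:r[1]+2*h,::-1],None,fx=k,fy=k,interpolation=cv2.INTER_CUBIC)
for i,s in enumerate(sys.argv[6:]):
    kind,*v=s.split(","); v=list(map(float,v))
    X=place(shape(kind,v[:3],0),v[3:7]) 
    for u in proj(g,X): cv2.drawMarker(a,tuple(np.round((u-[r[1],r[0]]+.5)*k-.5).astype(int)),[(0,0,255),(0,200,0),(255,0,0)][i%3],0,6,1)
cv2.imwrite(f"pics/{n}.png",a); print(r,k)
E
python3 look.py d7 430 -76 30 24 box,32,50,20,430.2,-75.8,1.511,33 box,76,56,12,430.7,-76.2,-.06,8
```

```text
clock 16.1 pos [431.4 -76.2  36.8] psi 3.081 w 30.8 q [ 0.75  0.94 -1.01  2.22  1.28  0.8   0.34] F [-0.3 -0.4 -2. ]
d [0.1  0.04 1.38] a [ 0.     0.002 -0.001]
(np.int64(166), np.int64(253), 48, 48) 11
```

View pics/d7.png

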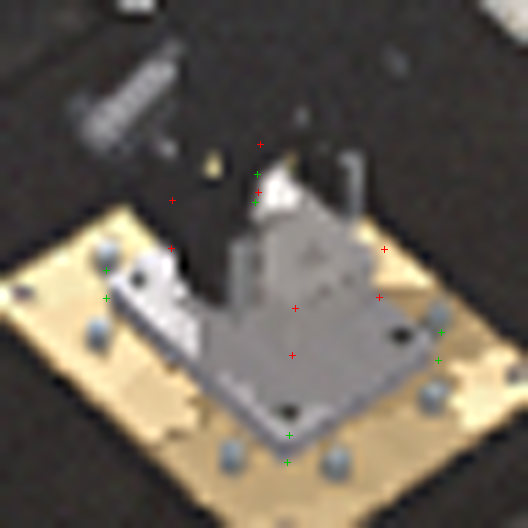

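Plate markers match the picture, with the front corner at (287,460), so the plate is centred at about (430.5,-76). The held block sits above it. I'll lower it.

Call:
send_rows([
  {"ax": 0,"ay": 0,"dx": 0.1,"dy": 0,"dz": 0.6,"az": 0,"hand": 1},
  {"ax": 0,"ay": 0,"dx": 0.1,"dy": 0,"dz": 1.0,"az": 0,"hand": 1},
  {"ax": 0,"ay": 0,"dx": 0.1,"dy": 0,"dz": 1.2,"az": 0,"hand": 1},
  {"ax": 0,"ay": 0,"dx": 0.1,"dy": 0,"dz": 1.2,"az": 0,"hand": 1},
  {"ax": 0,"ay": 0,"dx": 0.1,"dy": 0,"dz": 1.2,"az": 0,"hand": 1},
])

```text
clock: 16.65
eef_pos: [429.7, -76.5, 23.8]
tool_rot: [3.141, -0.0, 3.081]
force: [0.4, -0.2, -1.5]
width: 30.8
gripper_force: 60.2
```

```bash
python3 go.py 430.4 -75.8 22 3.082
```

```text
clock 16.65 pos [429.7 -76.5  23.8] psi 3.081 w 30.8 q [ 0.74  0.97 -0.99  2.23  1.32  0.79  0.31] F [ 0.4 -0.2 -1.5]
d [-0.07  0.07  0.18] a [ 0.    -0.    -0.001]
```

Call:
send_rows([
  {"ax": 0,"ay": 0,"dx": -0.05,"dy": 0.05,"dz": 0.1,"az": 0,"hand": 1},
  {"ax": 0,"ay": 0,"dx": -0.05,"dy": 0.05,"dz": 0.15,"az": 0,"hand": 1},
  {"ax": 0,"ay": 0,"dx": -0.05,"dy": 0.05,"dz": 0.15,"az": 0,"hand": 1},
])

```text
clock: 16.95
eef_pos: [430.3, -76.1, 22.4]
tool_rot: [-3.142, 0.0, 3.081]
force: [-0.6, -0.4, -1.3]
width: 30.5
gripper_force: 60.2
```

Call:
send_rows([
  {"ax": 0,"ay": 0,"dx": 0,"dy": 0,"dz": 0.05,"az": 0,"hand": 1},
  {"ax": 0,"ay": 0,"dx": 0,"dy": 0,"dz": 0.05,"az": 0,"hand": 1},
])

```text
clock: 17.15
eef_pos: [430.3, -76.1, 22.2]
tool_rot: [-3.141, 0.0, 3.081]
force: [-0.9, -0.8, 4.5]
width: 30.7
gripper_force: 60.9
```

Call:
send_rows([
  {"ax": 0,"ay": 0,"dx": 0,"dy": 0,"dz": 0,"az": 0,"hand": 0.55},
  {"ax": 0,"ay": 0,"dx": 0,"dy": 0,"dz": 0,"az": 0,"hand": 0.45},
  {"ax": 0,"ay": 0,"dx": 0,"dy": 0,"dz": 0,"az": 0,"hand": 0.4},
  {"ax": 0,"ay": 0,"dx": 0,"dy": 0,"dz": 0,"az": 0,"hand": 0.4},
  {"ax": 0,"ay": 0,"dx": 0,"dy": 0,"dz": -3,"az": 0,"hand": 0.4},
  {"ax": 0,"ay": 0,"dx": 0,"dy": 0,"dz": -8,"az": 0,"hand": 0.3},
  {"ax": 0,"ay": 0,"dx": 0,"dy": 0,"dz": -8,"az": 0,"hand": 0.15},
  {"ax": 0,"ay": 0,"dx": 0,"dy": 0,"dz": -8,"az": 0,"hand": 0.15},
  {"ax": 0,"ay": 0,"dx": 0,"dy": 0,"dz": -8,"az": 0,"hand": 0.15},
])

```text
clock: 18.05
eef_pos: [429.6, -76.5, 101.2]
tool_rot: [-3.141, -0.001, 3.081]
force: [0.4, 0.9, -0.5]
width: 72.9
gripper_force: 0.0
```

```bash
python3 go.py 425.4 120 90 3.4
```

```text
clock 18.05 pos [429.6 -76.5 101.2] psi 3.081 w 72.9 q [ 0.81  0.83 -1.12  2.19  1.08  0.86  0.5 ] F [ 0.4  0.9 -0.5]
d [ 1.62 19.59  1.12] a [-0.    -0.001 -0.319]
```

Call:
send_rows([
  {"ax": 0,"ay": 0,"dx": 1.6,"dy": 19.6,"dz": 1,"az": 0,"hand": 0.15},
  {"ax": 0,"ay": 0,"dx": 1.6,"dy": 19.6,"dz": 1,"az": 0,"hand": 0.15},
  {"ax": 0,"ay": 0,"dx": 1.6,"dy": 19.6,"dz": 1,"az": 0,"hand": 0.15},
  {"ax": 0,"ay": 0,"dx": 1.6,"dy": 19.6,"dz": 1,"az": 0,"hand": 0.15},
  {"ax": 0,"ay": 0,"dx": 1.6,"dy": 19.6,"dz": 4,"az": 0,"hand": 0.15},
  {"ax": 0,"ay": 0,"dx": 1.6,"dy": 19.6,"dz": 6,"az": 0,"hand": 0.15},
  {"ax": 0,"ay": 0,"dx": 1.6,"dy": 19.6,"dz": 6,"az": 0,"hand": 0.15},
  {"ax": 0,"ay": 0,"dx": 1.6,"dy": 19.6,"dz": 6,"az": 0,"hand": 0.15},
  {"ax": 0,"ay": 0,"dx": 1.6,"dy": 19.6,"dz": 6,"az": 0,"hand": 0.15},
  {"ax": 0,"ay": 0,"dx": 1.6,"dy": 19.6,"dz": 6,"az": 0,"hand": 0.15},
])

```text
clock: 19.05
eef_pos: [426.7, 120.4, 42.6]
tool_rot: [3.141, 0.001, 3.08]
force: [-0.0, -0.8, 0.8]
width: 72.6
gripper_force: 0.0
```

```bash
python3 go.py 425.6 120 -0.5 3.081; python3 look.py d8 430 -76 30 24 box,32,50,20,430.3,-76.1,1.511,20 box,76,56,12,430.6,-76.2,-.06,8
```

```text
clock 19.05 pos [426.7 120.4  42.6] psi 3.08 w 72.6 q [ 0.29  0.92 -0.99  2.21  1.24  0.78 -0.07] F [-0.  -0.8  0.8]
d [ 0.11 -0.04  4.31] a [ 0.     0.001 -0.001]
(np.int64(166), np.int64(253), 48, 48) 11
```

View pics/d8.png

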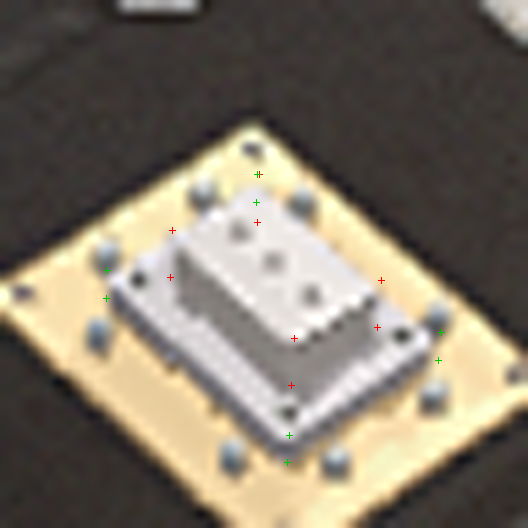

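The block sits flat and aligned on the plate. The three holes run along the plate's long axis, and the block's offset to the plate is under about 1.5 mm. Next is the disc.

Call:
send_rows([
  {"ax": 0,"ay": 0,"dx": 0,"dy": 0.1,"dz": 2,"az": 0,"hand": 0.15},
  {"ax": 0,"ay": 0,"dx": 0,"dy": 0.1,"dz": 3.2,"az": 0,"hand": 0.15},
  {"ax": 0,"ay": 0,"dx": 0,"dy": 0.1,"dz": 3.8,"az": 0,"hand": 0.15},
  {"ax": 0,"ay": 0,"dx": 0,"dy": 0.1,"dz": 3.8,"az": 0,"hand": 0.15},
  {"ax": 0,"ay": 0,"dx": 0,"dy": 0.1,"dz": 3.8,"az": 0,"hand": 0.15},
])

```text
clock: 19.6
eef_pos: [426.5, 121.6, 4.4]
tool_rot: [3.141, 0.001, 3.081]
force: [-0.1, 0.1, 0.5]
width: 72.5
gripper_force: 0.0
```

```bash
python3 go.py 426.3 119 -0.5 3.081
```

```text
clock 19.6 pos [426.5 121.6   4.4] psi 3.081 w 72.5 q [ 0.25  0.99 -0.93  2.22  1.37  0.75 -0.17] F [-0.1  0.1  0.5]
d [ 0.   -0.27  0.49] a [ 0.     0.001 -0.   ]
```

Call:
send_rows([
  {"ax": 0,"ay": 0,"dx": 0,"dy": -0.2,"dz": 0.3,"az": 0,"hand": 0.15},
  {"ax": 0,"ay": 0,"dx": 0,"dy": -0.2,"dz": 0.45,"az": 0,"hand": 0.15},
  {"ax": 0,"ay": 0,"dx": 0,"dy": -0.2,"dz": 0.45,"az": 0,"hand": 0.22},
  {"ax": 0,"ay": 0,"dx": 0,"dy": -0.2,"dz": 0.45,"az": 0,"hand": 0.28},
  {"ax": 0,"ay": 0,"dx": 0,"dy": -0.2,"dz": 0.45,"az": 0,"hand": 0.33},
  {"ax": 0,"ay": 0,"dx": 0,"dy": -0.2,"dz": 0.45,"az": 0,"hand": 0.36},
  {"ax": 0,"ay": 0,"dx": 0,"dy": -0.2,"dz": 0.45,"az": 0,"hand": 0.6},
  {"ax": 0,"ay": 0,"dx": 0,"dy": -0.2,"dz": 0.45,"az": 0,"hand": 1},
  {"ax": 0,"ay": 0,"dx": 0,"dy": -0.2,"dz": 0.45,"az": 0,"hand": 1},
  {"ax": 0,"ay": 0,"dx": 0,"dy": -0.2,"dz": 0.45,"az": 0,"hand": 1},
])

```text
clock: 20.6
eef_pos: [426.2, 119.5, 0.1]
tool_rot: [-3.141, 0.001, 3.081]
force: [-1.3, -1.8, 9.6]
width: 53.5
gripper_force: 61.0
```

Call:
send_rows([
  {"ax": 0,"ay": 0,"dx": 0,"dy": 0,"dz": -1,"az": 0,"hand": 1},
  {"ax": 0,"ay": 0,"dx": 0,"dy": 0,"dz": -4,"az": 0,"hand": 1},
  {"ax": 0,"ay": 0,"dx": 0,"dy": 0,"dz": -8,"az": 0,"hand": 1},
  {"ax": 0,"ay": 0,"dx": 0,"dy": 0,"dz": -8,"az": 0,"hand": 1},
  {"ax": 0,"ay": 0,"dx": 0,"dy": 0,"dz": -8,"az": 0,"hand": 1},
])

```text
clock: 21.1
eef_pos: [426.6, 119.2, 79.7]
tool_rot: [-3.141, 0.002, 3.08]
force: [-0.3, -0.6, -1.3]
width: 53.4
gripper_force: 63.7
```

```bash
python3 go.py 430.4 -76.2 85 3.081
```

```text
clock 21.1 pos [426.6 119.2  79.7] psi 3.08 w 53.4 q [ 0.32  0.85 -1.04  2.19  1.12  0.81  0.03] F [-0.3 -0.6 -1.3]
d [ -1.58 -19.48  -0.52] a [-0.     0.002 -0.001]
```

Call:
send_rows([
  {"ax": 0,"ay": 0,"dx": -1.6,"dy": -19.5,"dz": -0.5,"az": 0,"hand": 1},
  {"ax": 0,"ay": 0,"dx": -1.6,"dy": -19.5,"dz": -0.5,"az": 0,"hand": 1},
  {"ax": 0,"ay": 0,"dx": -1.6,"dy": -19.5,"dz": -0.5,"az": 0,"hand": 1},
  {"ax": 0,"ay": 0,"dx": -1.6,"dy": -19.5,"dz": -0.5,"az": 0,"hand": 1},
  {"ax": 0,"ay": 0,"dx": -1.6,"dy": -19.5,"dz": -0.5,"az": 0,"hand": 1},
  {"ax": 0,"ay": 0,"dx": -1.6,"dy": -19.5,"dz": 1,"az": 0,"hand": 1},
  {"ax": 0,"ay": 0,"dx": -1.6,"dy": -19.5,"dz": 2,"az": 0,"hand": 1},
  {"ax": 0,"ay": 0,"dx": -1.6,"dy": -19.5,"dz": 2,"az": 0,"hand": 1},
  {"ax": 0,"ay": 0,"dx": -1.6,"dy": -19.5,"dz": 2,"az": 0,"hand": 1},
])

```text
clock: 22.0
eef_pos: [429.6, -75.5, 58.7]
tool_rot: [3.141, -0.002, 3.082]
force: [0.1, 0.9, -1.4]
width: 53.2
gripper_force: 63.9
```

```bash
python3 go.py 430.4 -76.2 41 3.081;  python3 look.py d9 430 -76 40 24 cyl,56,56,14,$(python3 -c "
from cell import *
p=read_state()['eef_pos'];print('%.1f,%.1f,0,%.1f'%(p[0],p[1],p[2]))") box,76,56,12,430.6,-76.2,-.06,8
```

```text
clock 22.0 pos [429.6 -75.5  58.7] psi 3.082 w 53.2 q [ 0.75  0.88 -1.01  2.22  1.19  0.78  0.41] F [ 0.1  0.9 -1.4]
d [-0.08 -0.07  1.77] a [ 0.001 -0.002  0.001]
(np.int64(164), np.int64(253), 48, 48) 11
```

View pics/d9.png

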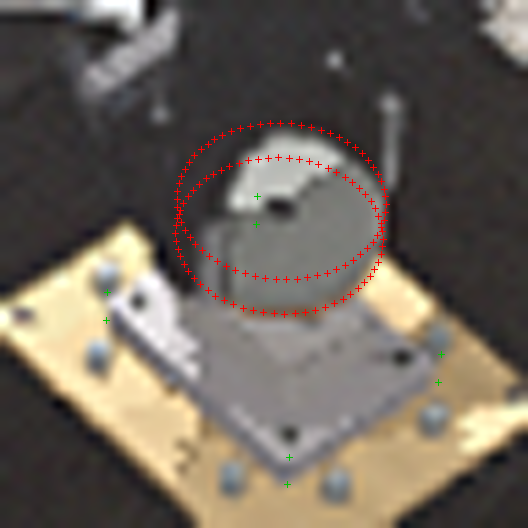

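The held disc matches its predicted ellipse, with the centre hole at (278,205) against about (280,200). That is the same small shift the plate shows, so the disc is centred to about 1 mm. Lowering.

Call:
send_rows([
  {"ax": 0,"ay": 0,"dx": -0.05,"dy": -0.05,"dz": 0.7,"az": 0,"hand": 1},
  {"ax": 0,"ay": 0,"dx": -0.05,"dy": -0.05,"dz": 1.2,"az": 0,"hand": 1},
  {"ax": 0,"ay": 0,"dx": -0.05,"dy": -0.05,"dz": 1.5,"az": 0,"hand": 1},
  {"ax": 0,"ay": 0,"dx": -0.05,"dy": -0.05,"dz": 1.6,"az": 0,"hand": 1},
  {"ax": 0,"ay": 0,"dx": -0.05,"dy": -0.05,"dz": 1.6,"az": 0,"hand": 1},
  {"ax": 0,"ay": 0,"dx": -0.05,"dy": -0.05,"dz": 1.6,"az": 0,"hand": 1},
])

```text
clock: 22.65
eef_pos: [430.8, -76.6, 43.5]
tool_rot: [3.142, 0.0, 3.081]
force: [0.3, 0.6, -1.5]
width: 53.6
gripper_force: 63.8
```

```bash
python3 go.py 430.4 -76.2 40 3.081
```

```text
clock 22.65 pos [430.8 -76.6  43.5] psi 3.081 w 53.6 q [ 0.74  0.91 -0.98  2.22  1.24  0.76  0.37] F [ 0.3  0.6 -1.5]
d [0.04 0.04 0.35] a [ 0.  0. -0.]
```

Call:
send_rows([
  {"ax": 0,"ay": 0,"dx": 0,"dy": 0.03,"dz": 0.1,"az": 0,"hand": 1},
  {"ax": 0,"ay": 0,"dx": 0,"dy": 0.03,"dz": 0.2,"az": 0,"hand": 1},
  {"ax": 0,"ay": 0,"dx": 0,"dy": 0.03,"dz": 0.25,"az": 0,"hand": 1},
  {"ax": 0,"ay": 0,"dx": 0,"dy": 0.03,"dz": 0.25,"az": 0,"hand": 1},
])

```text
clock: 23.05
eef_pos: [430.7, -76.4, 40.8]
tool_rot: [-3.142, -0.0, 3.081]
force: [-0.5, -0.4, -1.5]
width: 53.6
gripper_force: 63.8
```

Call:
send_rows([
  {"ax": 0,"ay": 0,"dx": 0,"dy": 0,"dz": 0.05,"az": 0,"hand": 1},
  {"ax": 0,"ay": 0,"dx": 0,"dy": 0,"dz": 0.05,"az": 0,"hand": 1},
])

```text
clock: 23.25
eef_pos: [430.7, -76.3, 40.4]
tool_rot: [3.142, -0.0, 3.081]
force: [-0.9, 0.3, -1.8]
width: 53.6
gripper_force: 63.8
```

Call:
send_rows([
  {"ax": 0,"ay": 0,"dx": 0,"dy": 0,"dz": 0.05,"az": 0,"hand": 1},
  {"ax": 0,"ay": 0,"dx": 0,"dy": 0,"dz": 0.05,"az": 0,"hand": 1},
])

```text
clock: 23.45
eef_pos: [430.8, -76.3, 40.2]
tool_rot: [-3.141, 0.0, 3.081]
force: [-0.5, -1.4, 4.0]
width: 53.7
gripper_force: 64.4
```

Contact. Release and rise.

Call:
send_rows([
  {"ax": 0,"ay": 0,"dx": 0,"dy": 0,"dz": 0,"az": 0,"hand": 0.33},
  {"ax": 0,"ay": 0,"dx": 0,"dy": 0,"dz": 0,"az": 0,"hand": 0.26},
  {"ax": 0,"ay": 0,"dx": 0,"dy": 0,"dz": 0,"az": 0,"hand": 0.18},
  {"ax": 0,"ay": 0,"dx": 0,"dy": 0,"dz": 0,"az": 0,"hand": 0.16},
  {"ax": 0,"ay": 0,"dx": 0,"dy": 0,"dz": 0,"az": 0,"hand": 0.16},
  {"ax": 0,"ay": 0,"dx": 0,"dy": 0,"dz": -3,"az": 0,"hand": 0.16},
  {"ax": 0,"ay": 0,"dx": 0,"dy": 0,"dz": -8,"az": 0,"hand": 0.16},
  {"ax": 0,"ay": 0,"dx": 0,"dy": 0,"dz": -10,"az": 0,"hand": 0.1},
  {"ax": 0,"ay": 0,"dx": 0,"dy": 0,"dz": -10,"az": 0,"hand": 0.1},
  {"ax": 0,"ay": 0,"dx": 0,"dy": 0,"dz": -10,"az": 0,"hand": 0.1},
])

```text
clock: 24.45
eef_pos: [430.6, -76.8, 139.7]
tool_rot: [-3.141, 0.0, 3.08]
force: [-0.6, -0.8, -1.2]
width: 76.9
gripper_force: 0.0
```

```bash
python3 go.py 531.5 232 140 3.081
```

```text
clock 24.45 pos [430.6 -76.8 139.7] psi 3.08 w 76.9 q [ 0.84  0.75 -1.15  2.16  0.95  0.88  0.61] F [-0.6 -0.8 -1.2]
d [-8.18 31.44 -0.05] a [-0.001  0.    -0.001]
```

Call:
send_rows([
  {"ax": 0,"ay": 0,"dx": -8.2,"dy": 31.4,"dz": -1,"az": 0,"hand": 0},
  {"ax": 0,"ay": 0,"dx": -8.2,"dy": 31.4,"dz": -1,"az": 0,"hand": 0},
  {"ax": 0,"ay": 0,"dx": -8.2,"dy": 31.4,"dz": -1,"az": 0,"hand": 0},
  {"ax": 0,"ay": 0,"dx": -8.2,"dy": 31.4,"dz": -1,"az": 0,"hand": 0},
  {"ax": 0,"ay": 0,"dx": -8.2,"dy": 31.4,"dz": -1,"az": 0,"hand": 0},
  {"ax": 0,"ay": 0,"dx": -8.2,"dy": 31.4,"dz": -1,"az": 0,"hand": 0},
  {"ax": 0,"ay": 0,"dx": -8.2,"dy": 31.4,"dz": -1,"az": 0,"hand": 0},
  {"ax": 0,"ay": 0,"dx": -8.2,"dy": 31.4,"dz": -1,"az": 0,"hand": 0},
  {"ax": 0,"ay": 0,"dx": -8.2,"dy": 31.4,"dz": -1,"az": 0,"hand": 0},
  {"ax": 0,"ay": 0,"dx": -8.2,"dy": 31.4,"dz": -1,"az": 0,"hand": 0},
])

```text
clock: 25.45
eef_pos: [531.0, 230.0, 148.5]
tool_rot: [-3.139, -0.002, 3.08]
force: [-0.6, -0.6, 0.3]
width: 85.6
gripper_force: 0.0
```

```bash
python3 go.py 531.5 232.2 60 3.081; python3 look.py d10 430 -76 40 24 cyl,56,56,14,430.7,-76.3,0,40 box,76,56,12,430.6,-76.2,-.06,8
```

```text
clock 25.45 pos [531.  230.  148.5] psi 3.08 w 85.6 q [ 0.15  0.86 -1.06  1.78  0.87  1.05  0.26] F [-0.6 -0.6  0.3]
d [-0.05  0.24  8.85] a [-0.003 -0.002 -0.001]
(np.int64(164), np.int64(253), 48, 48) 11
```

View pics/d10.png

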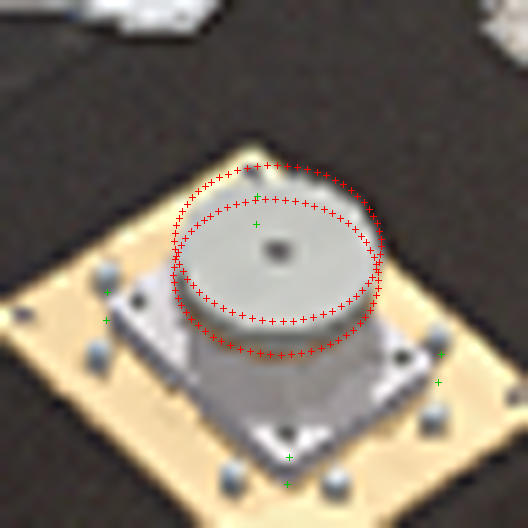

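The disc sits centred on the block, with its hole at (277,250) and the same shift as the plate. Now the spool.

Call:
send_rows([
  {"ax": 0,"ay": 0,"dx": 0,"dy": 0.2,"dz": 3,"az": 0,"hand": 0},
  {"ax": 0,"ay": 0,"dx": 0,"dy": 0.2,"dz": 6,"az": 0,"hand": 0},
  {"ax": 0,"ay": 0,"dx": 0,"dy": 0.2,"dz": 8,"az": 0,"hand": 0},
  {"ax": 0,"ay": 0,"dx": 0,"dy": 0.2,"dz": 9,"az": 0,"hand": 0},
  {"ax": 0,"ay": 0,"dx": 0,"dy": 0.2,"dz": 9,"az": 0,"hand": 0},
  {"ax": 0,"ay": 0,"dx": 0,"dy": 0.2,"dz": 9,"az": 0,"hand": 0},
])

```text
clock: 26.1
eef_pos: [532.2, 234.0, 60.6]
tool_rot: [3.141, 0.001, 3.08]
force: [0.4, 0.2, 0.6]
width: 85.4
gripper_force: 0.0
```

```bash
python3 go.py 531.5 232.2 10 3.081; python3 look.py d11 531 232 60 28 cyl,62,62,58,531.5,232.2,0,0
```

```text
clock 26.1 pos [532.2 234.   60.6] psi 3.08 w 85.4 q [ 0.09  0.97 -0.96  1.83  1.01  0.93  0.16] F [0.4 0.2 0.6]
d [ 0.06 -0.19  5.06] a [ 0.001  0.001 -0.001]
(np.int64(194), np.int64(145), 56, 56) 10
```

View pics/d11.png

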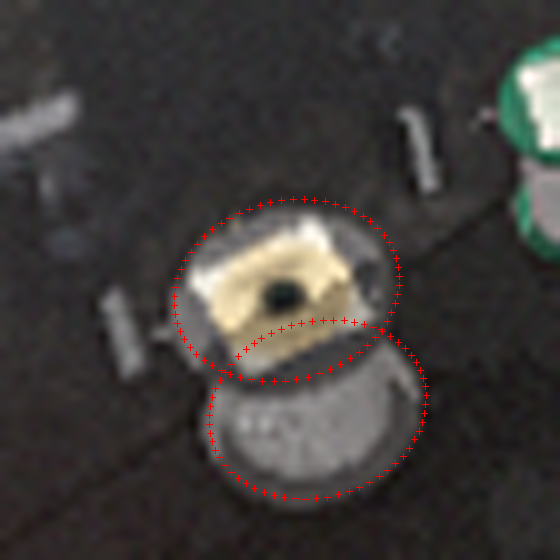

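The spool outline matches (531.5,232.2), with its hub at (282,297), and the pads stand clear on both sides. I'll descend and grip.

Call:
send_rows([
  {"ax": 0,"ay": 0,"dx": 0.05,"dy": -0.2,"dz": 0,"az": 0,"hand": 0},
  {"ax": 0,"ay": 0,"dx": 0.05,"dy": -0.2,"dz": 2,"az": 0,"hand": 0},
  {"ax": 0,"ay": 0,"dx": 0.05,"dy": -0.2,"dz": 4,"az": 0,"hand": 0},
  {"ax": 0,"ay": 0,"dx": 0.05,"dy": -0.2,"dz": 5,"az": 0,"hand": 0},
  {"ax": 0,"ay": 0,"dx": 0.05,"dy": -0.2,"dz": 5.1,"az": 0,"hand": 0},
  {"ax": 0,"ay": 0,"dx": 0.05,"dy": -0.2,"dz": 5.1,"az": 0,"hand": 0.05},
  {"ax": 0,"ay": 0,"dx": 0.05,"dy": -0.2,"dz": 5.1,"az": 0,"hand": 0.1},
])

```text
clock: 26.85
eef_pos: [531.7, 232.7, 9.9]
tool_rot: [3.141, 0.001, 3.081]
force: [0.2, 0.7, 0.5]
width: 76.8
gripper_force: 0.0
```

Call:
send_rows([
  {"ax": 0,"ay": 0,"dx": 0,"dy": 0,"dz": 0,"az": 0,"hand": 0.16},
  {"ax": 0,"ay": 0,"dx": 0,"dy": 0,"dz": 0,"az": 0,"hand": 0.21},
  {"ax": 0,"ay": 0,"dx": 0,"dy": 0,"dz": 0,"az": 0,"hand": 0.26},
  {"ax": 0,"ay": 0,"dx": 0,"dy": 0,"dz": 0,"az": 0,"hand": 0.3},
  {"ax": 0,"ay": 0,"dx": 0,"dy": 0,"dz": 0,"az": 0,"hand": 0.5},
  {"ax": 0,"ay": 0,"dx": 0,"dy": 0,"dz": 0,"az": 0,"hand": 1},
  {"ax": 0,"ay": 0,"dx": 0,"dy": 0,"dz": 0,"az": 0,"hand": 1},
])

```text
clock: 27.55
eef_pos: [531.4, 232.4, 9.6]
tool_rot: [3.141, 0.001, 3.081]
force: [-0.7, -0.2, 5.7]
width: 60.5
gripper_force: 63.6
```

Call:
send_rows([
  {"ax": 0,"ay": 0,"dx": 0,"dy": 0,"dz": -1,"az": 0,"hand": 1},
  {"ax": 0,"ay": 0,"dx": 0,"dy": 0,"dz": -4,"az": 0,"hand": 1},
  {"ax": 0,"ay": 0,"dx": 0,"dy": 0,"dz": -8,"az": 0,"hand": 1},
  {"ax": 0,"ay": 0,"dx": 0,"dy": 0,"dz": -12,"az": 0,"hand": 1},
  {"ax": 0,"ay": 0,"dx": 0,"dy": 0,"dz": -12,"az": 0,"hand": 1},
  {"ax": 0,"ay": 0,"dx": 0,"dy": 0,"dz": -12,"az": 0,"hand": 1},
])

```text
clock: 28.15
eef_pos: [531.3, 231.6, 129.3]
tool_rot: [-3.141, 0.001, 3.08]
force: [0.7, -0.9, -4.4]
width: 60.0
gripper_force: 66.4
```

```bash
python3 go.py 430.7 -76.3 130 3.081
```

```text
clock 28.15 pos [531.3 231.6 129.3] psi 3.08 w 60.0 q [ 0.14  0.88 -1.04  1.8   0.9   1.02  0.24] F [ 0.7 -0.9 -4.4]
d [  8.16 -31.34  -0.06] a [-0.001  0.001 -0.001]
```

Call:
send_rows([
  {"ax": 0,"ay": 0,"dx": 8.1,"dy": -31.3,"dz": 0,"az": 0,"hand": 1},
  {"ax": 0,"ay": 0,"dx": 8.1,"dy": -31.3,"dz": 0,"az": 0,"hand": 1},
  {"ax": 0,"ay": 0,"dx": 8.1,"dy": -31.3,"dz": 0,"az": 0,"hand": 1},
  {"ax": 0,"ay": 0,"dx": 8.1,"dy": -31.3,"dz": 0,"az": 0,"hand": 1},
  {"ax": 0,"ay": 0,"dx": 8.1,"dy": -31.3,"dz": 0,"az": 0,"hand": 1},
  {"ax": 0,"ay": 0,"dx": 8.1,"dy": -31.3,"dz": 0,"az": 0,"hand": 1},
  {"ax": 0,"ay": 0,"dx": 8.1,"dy": -31.3,"dz": 0,"az": 0,"hand": 1},
  {"ax": 0,"ay": 0,"dx": 8.1,"dy": -31.3,"dz": 3,"az": 0,"hand": 1},
  {"ax": 0,"ay": 0,"dx": 8.1,"dy": -31.3,"dz": 4,"az": 0,"hand": 1},
  {"ax": 0,"ay": 0,"dx": 8.1,"dy": -31.3,"dz": 4,"az": 0,"hand": 1},
])

```text
clock: 29.15
eef_pos: [428.8, -76.0, 86.5]
tool_rot: [3.141, -0.006, 3.08]
force: [0.0, 0.8, -3.5]
width: 60.2
gripper_force: 67.0
```

```bash
python3 go.py 430.7 -76.3 66 3.081;  python3 look.py d12 430 -76 70 28 cyl,62,62,58,$(python3 -c "
from cell import *
p=read_state()['eef_pos'];print('%.1f,%.1f,0,%.1f'%(p[0],p[1],p[2]-9.7))") cyl,56,56,14,430.7,-76.3,0,40
```

```text
clock 29.15 pos [428.8 -76.   86.5] psi 3.08 w 60.2 q [ 0.77  0.82 -1.03  2.2   1.08  0.79  0.5 ] F [ 0.   0.8 -3.5]
d [-0.21 -0.02  2.05] a [ 0.    -0.006 -0.001]
(np.int64(154), np.int64(250), 56, 56) 10
```

View pics/d12.png

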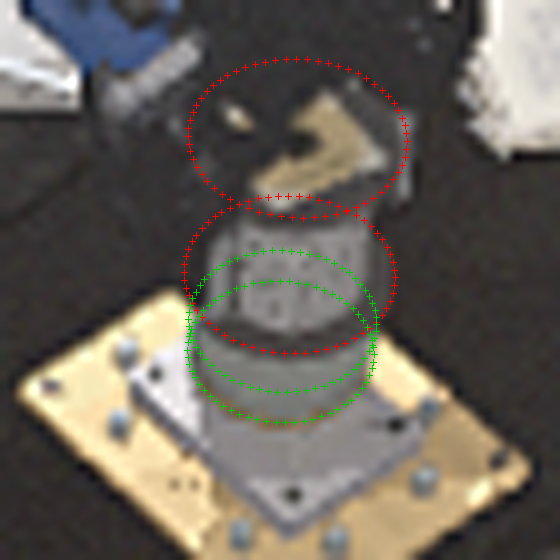

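The held spool matches its prediction, with the hub at (298,140) above the disc. Lowering to contact at about TCP z 63.7.

Call:
send_rows([
  {"ax": 0,"ay": 0,"dx": -0.1,"dy": 0,"dz": 0.8,"az": 0,"hand": 1},
  {"ax": 0,"ay": 0,"dx": -0.1,"dy": 0,"dz": 1.4,"az": 0,"hand": 1},
  {"ax": 0,"ay": 0,"dx": -0.1,"dy": 0,"dz": 1.7,"az": 0,"hand": 1},
  {"ax": 0,"ay": 0,"dx": -0.1,"dy": 0,"dz": 1.7,"az": 0,"hand": 1},
  {"ax": 0,"ay": 0,"dx": -0.1,"dy": 0,"dz": 1.7,"az": 0,"hand": 1},
  {"ax": 0,"ay": 0,"dx": -0.1,"dy": 0,"dz": 1.7,"az": 0,"hand": 1},
])

```text
clock: 29.8
eef_pos: [432.5, -75.4, 72.1]
tool_rot: [-3.142, 0.0, 3.081]
force: [-0.3, 0.2, -3.9]
width: 59.9
gripper_force: 67.0
```

```bash
python3 go.py 430.6 -76.3 63.7 3.081
```

```text
clock 29.8 pos [432.5 -75.4  72.1] psi 3.081 w 59.9 q [ 0.75  0.85 -1.    2.21  1.13  0.77  0.46] F [-0.3  0.2 -3.9]
d [ 0.18 -0.1   0.84] a [-0.  0. -0.]
```

Call:
send_rows([
  {"ax": 0,"ay": 0,"dx": 0.18,"dy": -0.08,"dz": 0.3,"az": 0,"hand": 1},
  {"ax": 0,"ay": 0,"dx": 0.18,"dy": -0.08,"dz": 0.5,"az": 0,"hand": 1},
  {"ax": 0,"ay": 0,"dx": 0.18,"dy": -0.08,"dz": 0.65,"az": 0,"hand": 1},
  {"ax": 0,"ay": 0,"dx": 0.18,"dy": -0.08,"dz": 0.65,"az": 0,"hand": 1},
  {"ax": 0,"ay": 0,"dx": 0.18,"dy": -0.08,"dz": 0.65,"az": 0,"hand": 1},
])

```text
clock: 30.3
eef_pos: [430.5, -76.1, 65.4]
tool_rot: [3.142, 0.0, 3.081]
force: [-0.5, 0.6, -3.9]
width: 60.4
gripper_force: 67.0
```

```bash
python3 go.py 430.6 -76.3 63.7 3.081
```

```text
clock 30.3 pos [430.5 -76.1  65.4] psi 3.081 w 60.4 q [ 0.74  0.85 -0.99  2.21  1.16  0.76  0.44] F [-0.5  0.6 -3.9]
d [-0.01 -0.02  0.17] a [ 0.  0. -0.]
```

Call:
send_rows([
  {"ax": 0,"ay": 0,"dx": 0,"dy": 0,"dz": 0.05,"az": 0,"hand": 1},
  {"ax": 0,"ay": 0,"dx": 0,"dy": 0,"dz": 0.1,"az": 0,"hand": 1},
  {"ax": 0,"ay": 0,"dx": 0,"dy": 0,"dz": 0.12,"az": 0,"hand": 1},
  {"ax": 0,"ay": 0,"dx": 0,"dy": 0,"dz": 0.12,"az": 0,"hand": 1},
])

```text
clock: 30.7
eef_pos: [430.4, -76.1, 64.2]
tool_rot: [-3.142, 0.0, 3.081]
force: [-0.3, 0.2, -2.8]
width: 60.6
gripper_force: 67.0
```

Call:
send_rows([
  {"ax": 0,"ay": 0,"dx": 0,"dy": 0,"dz": 0.05,"az": 0,"hand": 1},
  {"ax": 0,"ay": 0,"dx": 0,"dy": 0,"dz": 0.05,"az": 0,"hand": 1},
])

```text
clock: 30.9
eef_pos: [430.4, -76.1, 63.7]
tool_rot: [3.142, -0.0, 3.081]
force: [-0.8, 1.6, -3.9]
width: 60.2
gripper_force: 67.0
```

Call:
send_rows([
  {"ax": 0,"ay": 0,"dx": 0,"dy": 0,"dz": 0.05,"az": 0,"hand": 1},
  {"ax": 0,"ay": 0,"dx": 0,"dy": 0,"dz": 0.05,"az": 0,"hand": 1},
])

```text
clock: 31.1
eef_pos: [430.5, -76.1, 63.5]
tool_rot: [-3.141, 0.0, 3.081]
force: [-1.5, -0.7, 4.2]
width: 60.5
gripper_force: 67.5
```

Contact. Release, then rise.

Call:
send_rows([
  {"ax": 0,"ay": 0,"dx": 0,"dy": 0,"dz": 0,"az": 0,"hand": 0.26},
  {"ax": 0,"ay": 0,"dx": 0,"dy": 0,"dz": 0,"az": 0,"hand": 0.2},
  {"ax": 0,"ay": 0,"dx": 0,"dy": 0,"dz": 0,"az": 0,"hand": 0.1},
  {"ax": 0,"ay": 0,"dx": 0,"dy": 0,"dz": 0,"az": 0,"hand": 0.05},
  {"ax": 0,"ay": 0,"dx": 0,"dy": 0,"dz": 0,"az": 0,"hand": 0.05},
  {"ax": 0,"ay": 0,"dx": 0,"dy": 0,"dz": -2,"az": 0,"hand": 0.05},
  {"ax": 0,"ay": 0,"dx": 0,"dy": 0,"dz": -6,"az": 0,"hand": 0.05},
  {"ax": 0,"ay": 0,"dx": 0,"dy": 0,"dz": -11,"az": 0,"hand": 0.05},
  {"ax": 0,"ay": 0,"dx": 0,"dy": 0,"dz": -11,"az": 0,"hand": 0.05},
  {"ax": 0,"ay": 0,"dx": 0,"dy": 0,"dz": -11,"az": 0,"hand": 0.05},
])

```text
clock: 32.1
eef_pos: [430.9, -76.5, 174.0]
tool_rot: [-3.14, 0.002, 3.08]
force: [-0.7, 0.4, -0.5]
width: 80.9
gripper_force: 0.0
```

```bash
python3 go.py 430 150 180 3.081
python3 - <<'E'
from fit import *
g=get_image("scene"); r=roi(g,[430,-76,60],30)
a=cv2.resize(g["pixels"][r[0]:r[0]+60,r[1]:r[1]+60,::-1],None,fx=9,fy=9,interpolation=cv2.INTER_CUBIC)
for z,rad,c in((54,31,(0,0,255)),(112,31,(0,0,255)),(54,28,(0,200,0))):
    P=place(shape("cyl",(2*rad,0,0),z),[430.5,-76.1,0,0]); 
    for u in proj(g,P): cv2.circle(a,tuple(np.round((u-[r[1],r[0]]+.5)*9).astype(int)),1,c,-1)
cv2.imwrite("pics/d13.png",a)
E
```

```text
clock 32.1 pos [430.9 -76.5 174. ] psi 3.08 w 80.9 q [ 0.88  0.69 -1.19  2.13  0.85  0.91  0.7 ] F [-0.7  0.4 -0.5]
d [ 1.48 22.6  -0.63] a [-0.001  0.002 -0.001]
```

View pics/d13.png

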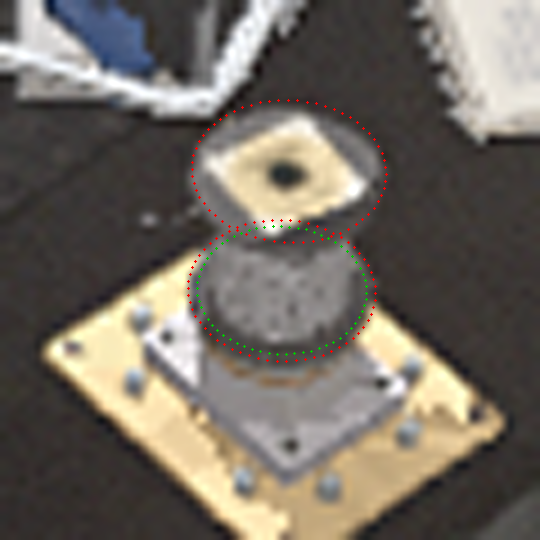

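The spool stands upright, with its hub at (287,174) against the predicted (289,170). That is the same camera shift as for the other parts, so the stack is centred, and the gripper is clear above it. Handing in.

```bash
python3 -c "
from cell import *
print(finish_job())"
```

```text
the job is handed in; nothing more can be done
None
```

The press stack is in the jig and handed in: plate, block, disc cork side down, and the largest spool upright on top, each centred to about 1–2 mm by the scene camera and released before the next, in about 32 s of the 118 s.

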